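Run the carriage home on the bent guide rod of the skate-profiling jig

TASK

Put the loose carriage back on the skate-profiling jig: thread its bore over the upturned free end of the bent guide rod and guide it round the bend, turning it with the rod and not letting it run down by itself, until it is fully home against the stop collar with the yellow sprung ring pressed in. Slide it gently, never forcing it on the rod or against the stop; leave it there upright (red tab up) and let go. Do not move the other things on the bench.

Things in the scene. Friction and masses are not known exactly. Their poses are not given: they have to be found in the camera images.
- carriage_centre (a point): Centre of the loose carriage, half-way up (56 mm above its underside), on its bore axis. It stands upright at first, z up to the red tab, x along the bore; it is the same end for end, so either end may go on first. Aluminium sleeve 36 mm long (x), 40 x 40 mm, with a round through bore of 20 mm diameter, 3 mm chamfers.
- carriage_tab (a point): Middle of the carriage's red grip tab, 38 mm above the bore axis; the tab is 12 mm thick (carriage y), 34 mm wide (x) and 37 mm tall, from 19 to 56 mm above the bore axis. Same axes as the carriage.
- carriage: The same loose carriage, about 0.36 kg, 112 mm tall; origin at the centre of its underside. Below the sleeve a dark jaw 34 x 22 mm and a heavy steel foot 56 mm (x) by 40 mm (y), 9 mm thick; its weight is low, so it hangs tab up on the rod.
- jig: Fixed jig: red base plate 16 mm thick, 200 x 96 mm (x -120 to +80 mm), dark post 44 x 50 mm, 120 mm tall at x -95 mm, steel guide rod of 16 mm diameter. Origin on the bench; x along the rod from post to free end, z up. The rod lies in the plane y = 0, its axis level at 95 mm height from the post to x +20 mm, where it bends upward.
- bend_start (a point): Point on the rod's axis where the level length ends and the bend begins (jig x +20 mm, z 95 mm). The stop, an aluminium collar 42 mm across and 18 mm long, is clamped on the level length; its face towards the free end lies 40 to 65 mm from this point, where exactly must be felt or seen. A yellow ring 33 mm across stands 8 mm out of that face.
- bend_centre (a point): Centre of the bend's arc, a point in the air 150 mm above point bend_start. The bend has 150 mm radius and turns upward through 0.70 rad (40 degrees), then the rod runs 12 mm straight to its free end.
- rod_tip (a point): End of the straight tip on the rod's axis, in the jig frame at x +125.8 mm, z 138.0 mm (the rounded end reaches 8 mm farther). The rod there points away from the post, rising 40 degrees above level. Same axes as the jig.
- home_ring (a joint): Travel of the yellow sprung ring in the stop collar (m): 0 out, 0.008 fully pressed in, flush with the collar. Its spring is very light (0.1 to 0.3 N), so the resting carriage keeps it pressed; behind it the collar is rigid, so ease off once a push of about 10 N is felt.
- spare_wheel: loose spare grinding wheel lying flat, terracotta disc 104 mm across, 12 mm thick with a steel hub disc; origin at the centre of its underside. Bystander.
- oil_bottle: white plastic bottle with red cap, 52 mm across, 130 mm tall; origin at the centre of its underside. Bystander.
- polish_jar: amber glass jar with steel lid, 56 mm across, 75 mm tall; origin at the centre of its underside. Bystander.
- screwdriver: screwdriver lying on the bench, 190 mm long. Bystander.
- skate_runner: steel skate runner standing on a black strip 170 mm long and 22 mm wide, 190 mm long and about 45 mm tall overall; origin at the centre of its underside. Bystander.
- stone_box: wooden honing-stone block 130 x 55 mm, 34 mm tall with a grey stone on top; origin at the centre of its underside. Bystander.
Mind the look-alikes: they are no part of the job. Leave any green or purple look-alike of the carriage alone.

How it is judged (in metres and radians):
On the way:
1. the carriage is threaded on the bent part of the rod (y of carriage_centre in the frame of jig between -0.006 and 0.006 m and x of carriage_centre in the frame of jig between 0.03 and 0.112 m and distance between carriage_centre and bend_centre between 0.143 and 0.157 m), for 0.2 s.
At the end, for the whole second after the job is handed in: The carriage is on the level length of the rod (bore centre within 6 mm sideways and 7 mm in height of the rod's axis, 6 to -40 mm along jig x), upright within 0.3 rad, home against the stop (the yellow ring pressed more than 5 of its 8 mm), at rest and released (y of carriage_centre in the frame of jig between -0.006 and 0.006 m and x of carriage_centre in the frame of jig between -0.04 and 0.006 m and z of carriage_centre in the frame of jig between 0.088 and 0.102 m and angle between carriage_centre's own z axis and vertical below 0.3 rad and value of joint home_ring above 0.005 m and linear speed of carriage below 0.02 m/s and contact force between the fingers and carriage below 0.1 N); the robot touches nothing.
It fails at once if the carriage runs along the bend faster than 0.35 m/s ((y of carriage_centre in the frame of jig between -0.006 and 0.006 m and x of carriage_centre in the frame of jig between 0.03 and 0.112 m and distance between carriage_centre and bend_centre between 0.143 and 0.157 m) and linear speed of carriage above 0.35 m/s).
It fails at once if the carriage is forced: more than 40 N between it and the jig (rod, post, stop collar) (contact force between carriage and jig above 40 N).
It fails at once if another thing on the bench is moved more than 30 mm (distance of any of spare_wheel, oil_bottle, polish_jar, screwdriver, skate_runner, stone_box from where it was at the start of the episode above 0.03 m).
It also fails if it takes over 50 s, if anything falls off the work surface, if the arm or the gripper's body presses on something with over 40 N, if the wrist force passes 120 N, or if a joint passes its speed limit or range.

ROBOT

A 7-joint arm with a two-finger parallel gripper is mounted at the origin on the work surface. World frame = base frame: x ahead of the robot, y to its left, z up, the work surface at z = 0. Lengths are in mm, angles in rad, forces in N, time in s.
With the tool pointing down it reaches from about 425 to 925 mm from the base axis. Payload 6.8 kg.
Tool frame: the origin (TCP) lies midway between the tips of the shut fingers; the grasp point (between the pads) lies 19 mm behind it (ctrl.hold_point_z is the z of the grasp point in the tool frame, in mm); z points along the fingers, x is the direction in which the jaws open and shut, and the axes are right-handed (so a half turn about z gives the same grasp; the last joint's range is limited). The gripper opens to 88 mm and grips with 3 to 60 N. Pads are 20 mm wide; open, the fingers measure 115 mm over their backs; the gripper's body (75 mm by 178 mm) begins 61 mm behind the grasp point.
Start: joints at [-1.413, 0.477, 0.022, 1.555, -0.011, 1.109, -0.083], TCP at [177.305, 651.315, 183.764] pointing down, gripper open.
Joint ranges: [-2.96, 2.96], [-0.34, 2.1], [-1.41, 1.46], [0.24, 2.44], [-1.37, 4.51], [0.17, 1.92], [-2.96, 2.96]. Speed limits (rad/s): [2.39, 2.39, 3.14, 3.14, 3.14, 3.14, 3.14].

INTERFACE

Orientations are given as a unit quaternion [w, x, y, z].
In Python, from plant import ctrl, cams, order gives the robot as it stands. The module is installed in compiled form; this text tells all that it offers.
- The arm moves only by the tool carry_out, never from a script. Its argument "series" is text: rows parted by semicolons, each of 7 numbers parted by spaces: the shift along the tool's x, y, z in m, then the turn, a rotation vector about the tool's x, y, z in degrees, then the opening, from 0 (shut) to 1 (fully open). A call has 1 to 20 rows; each row shifts and turns the commanded pose from where the row before left it, along the tool's axes as they then stand; what a row does not reach is not made up. A row lasts 1/10 s, in which the tool goes at most 50 mm and 8.59 degrees, less where a joint would pass 70% of its speed; a pose out of reach is approached as far as the arm can. A call is refused whole if a number of a shift passes 0.05 or a number of a turn 8.59, either way. A call with a gripper value outside its range is refused whole. The fingers move at their own pace and stop on an object; "grip_force" is the grip in N (left out, the last holds). Time passes only in rows, so rows that do not move let the fingers close. It gives the time, the measured TCP pose, the force and the opening at its end, in the units of the state.
- ctrl.read_state(): the state, without advancing time (a new reading comes with each control period).
- cams.get_image(name): name is "scene" or "top" or "wrist"; returns a dict with "img" (384x512x3 uint8, red, green, blue), "mtx" (3x3 intrinsics, pixels), "rvec" (rotation vector, rad) and "tvec" (3), from world to camera coordinates, as OpenCV has them; the wrist camera has in their place "tool_from_camera" (4x4, takes a point from camera to tool coordinates, whose origin is the TCP and whose axes are the tool frame's). Camera axes: x right, y down, z forward; pixel columns grow to the right and rows downward; lengths in mm; the calibration is good to about 2 mm. A picture is of the moment at which its call begins: read the wrist's pose just before it. There is no depth.
- order.hand_in(): hands the job in, once; it reports no verdict.
The state is a dict: "clock": time; "qpos": joint angles; "joint_vel": joint speeds; "tau": joint torques, N m; "ee_pos": TCP position; "eef_rot": TCP orientation; "ft_force": force on the tool from outside, world axes, zero at the start; "torque": the same for the moment, N m; "opening": opening from 0.0 (shut) to 1.0 (fully open).
Only numpy, scipy, OpenCV 4.12 (cv2) and the standard library are available. Lean on these libraries where they do the work, as an engineer would, in place of code of your own. Each camera call takes 0.05 s, during which the arm holds its last target.

## Working session

There is one attempt and no reset: what is moved stays moved. The work goes in short steps, Python scripts to look and compute and a tool call to move; the robot and the scene stay as the last step left them, time stands still between calls to the robot, and variables do not carry over. Pictures are saved under pics/ and viewed, and the job is handed in when it is done.

Besides the shell and the picture viewer there is one more tool, called after "Request:" as name(argument=value, ...) on one line, values as JSON. carry_out: Moves the arm, as the interface text tells. Its arguments: {"type":"object","properties":{"series":{"type":"string"},"grip_force":{"type":"number"}},"required":["series"]}

```bash
mkdir -p pics; python3 - <<'E'
from plant import ctrl,cams
import cv2
s=ctrl.read_state();print(s, ctrl.hold_point_z)
for n in ["scene","top","wrist"]:
    d=cams.get_image(n);cv2.imwrite(f"pics/{n}0.png",d["img"][:,:,::-1])
    print(n,{k:v for k,v in d.items() if k!="img"})
E
```

```text
{'clock': 0.0, 'qpos': array([-1.41308748,  0.47776163,  0.02233753,  1.55638493, -0.01148276,
        1.1092868 , -0.08308786]), 'joint_vel': array([ 8.93790698e-04,  1.58773169e-04,  3.88771749e-04,  3.68455497e-04,
        9.84093412e-04,  9.36706031e-05, -2.91445537e-04]), 'tau': array([ 6.62842103e-05, -5.82851601e+01,  1.53469015e+00, -2.72608423e+01,
       -5.43329422e-02,  1.71527197e-02,  1.65447555e-04]), 'ee_pos': array([177.17020934, 650.67919611, 182.83561746]), 'eef_rot': array([ 5.73582469e-04,  7.94558471e-01,  6.07187041e-01, -6.35742849e-04]), 'ft_force': array([ 0.36683405,  0.32141251, -0.29577467]), 'torque': array([ 0.03514402, -0.00060195,  0.00112129]), 'opening': 0.9974439562507486} -18.700000000000003
scene {'mtx': array([[397.22383334,   0.        , 250.87865602],
       [  0.        , 397.22383334, 192.6715077 ],
       [  0.        ,   0.        ,   1.        ]]), 'rvec': array([ 2.0599557 ,  1.06766004, -0.46645131]), 'tvec': array([-316.71615691, -175.99044307, 1647.66050662])}
top {'mtx': array([[473.7791135 ,   0.        , 249.59906458],
       [  0.        , 473.7791135 , 201.08175422],
       [  0.        ,   0.        ,   1.        ]]), 'rvec': array([ 2.1478415 , -2.10091238,  0.22144601]), 'tvec': array([ -16.33624153,  560.51617654, 1360.72379091])}
wrist {'mtx': array([[280.85663958,   0.        , 250.81660195],
       [  0.        , 280.85663958, 190.15835348],
       [  0.        ,   0.        ,   1.        ]]), 'tool_from_camera': array([[ 9.99999851e-01,  3.25015576e-05, -5.44211043e-04,
         1.02716332e+00],
       [ 1.27314075e-04,  9.56699090e-01,  2.91078744e-01,
        -8.03623348e+01],
       [ 5.30106722e-04, -2.91078770e-01,  9.56698944e-01,
        -2.00899550e+02],
       [ 0.00000000e+00,  0.00000000e+00,  0.00000000e+00,
         1.00000000e+00]])}
```

View pics/scene0.png

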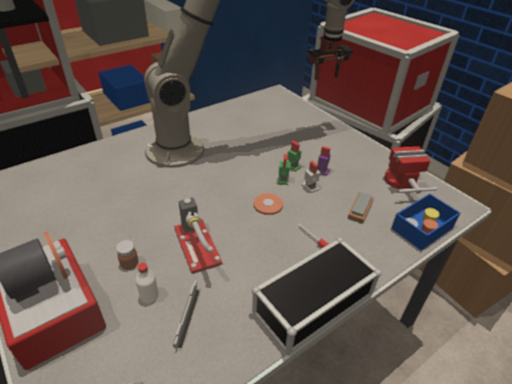

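View pics/top0.png

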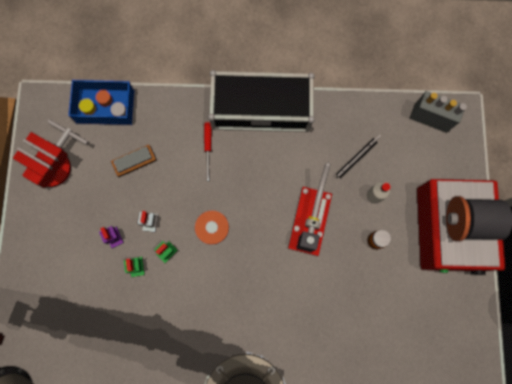

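View pics/wrist0.png

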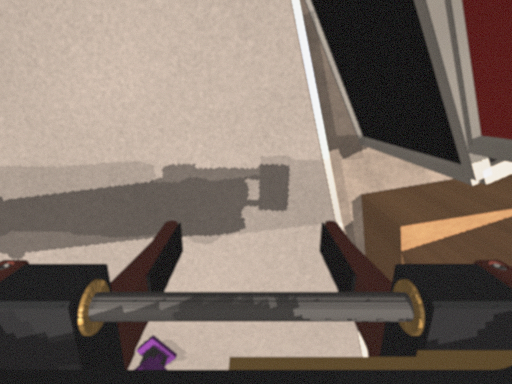

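The silver carriage with its red tab is at top (148,220), and the green and purple look-alikes lie around it. The jig is at top (311,220), with its post at the bottom and its free tip at about (326,165). Next I enlarge both areas and measure them.

```bash
cat > h.py <<'E'
import numpy as np,cv2
from plant import ctrl,cams
from scipy.spatial.transform import Rotation as R
def cam(n):
    s=ctrl.read_state(); d=cams.get_image(n)
    if n=="wrist":
        q=s["eef_rot"];T=np.eye(4);T[:3,:3]=R.from_quat([q[1],q[2],q[3],q[0]]).as_matrix();T[:3,3]=s["ee_pos"]
        W=T@d["tool_from_camera"];Rc=W[:3,:3].T;t=-Rc@W[:3,3]
    else: Rc=cv2.Rodrigues(d["rvec"])[0];t=np.array(d["tvec"]).ravel()
    return d["img"],d["mtx"],Rc,t
def ray(c,u,v):
    _,K,Rc,t=c; o=-Rc.T@t; r=Rc.T@np.linalg.solve(K,[u,v,1.]); return o,r/np.linalg.norm(r)
def onz(c,u,v,z):
    o,r=ray(c,u,v); return o+r*(z-o[2])/r[2]
def proj(c,p):
    _,K,Rc,t=c; x=K@(Rc@np.asarray(p,float)+t); return x[:2]/x[2]
def tri(c1,p1,c2,p2):
    o1,r1=ray(c1,*p1);o2,r2=ray(c2,*p2)
    a,b=np.linalg.lstsq(np.c_[r1,-r2],o2-o1,rcond=None)[0]
    return (o1+a*r1+o2+b*r2)/2,np.linalg.norm(o1+a*r1-o2-b*r2)
def crop(c,x0,y0,x1,y1,k,f):
    cv2.imwrite(f,cv2.resize(c[0][y0:y1,x0:x1,::-1],None,fx=k,fy=k,interpolation=cv2.INTER_CUBIC))
E
python3 - <<'E'
from h import *
t=cam("top");s=cam("scene")
crop(t,90,190,190,265,8,"pics/tc.png")
crop(t,270,150,350,260,5,"pics/tj.png")
crop(s,160,180,240,280,6,"pics/sj.png")
crop(s,260,130,340,195,8,"pics/sc.png")
for z in (16,56,95,112): print(z,onz(t,148,220,z).round(),onz(t,311,220,z).round())
E
```

```text
16 [503. 303.  16.] [ 514. -193.   16.]
56 [497. 295.  56.] [ 508. -187.   56.]
95 [491. 287.  95.] [ 501. -182.   95.]
112 [488. 283. 112.] [ 499. -179.  112.]
```

View pics/tc.png

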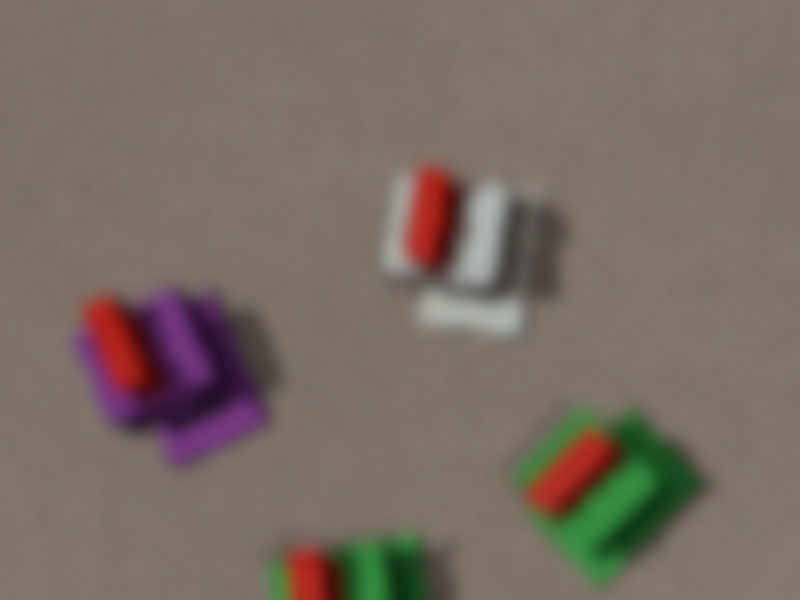

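View pics/tj.png

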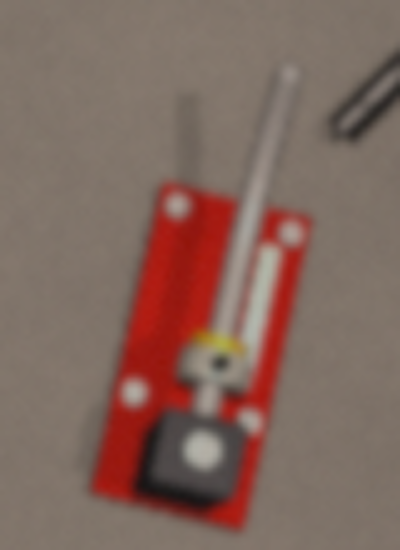

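View pics/sj.png

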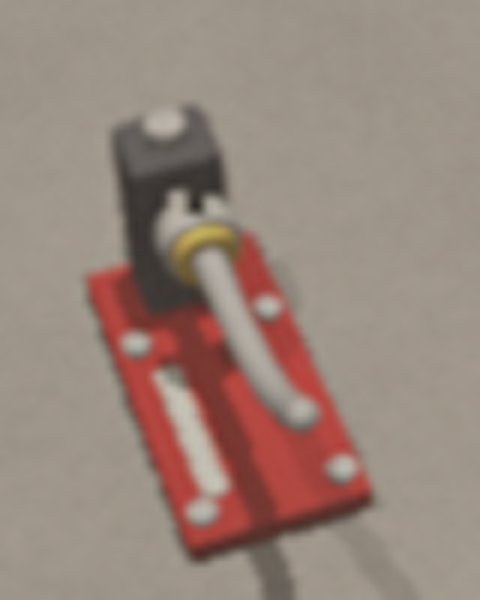

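View pics/sc.png

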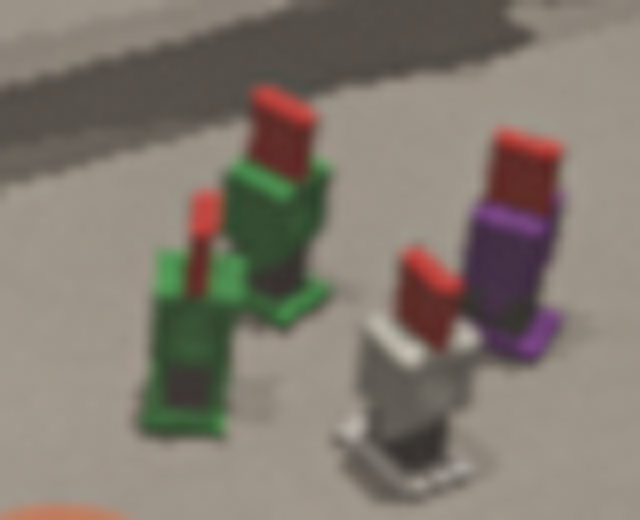

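```bash
cat >> h.py <<'E'
def redmask(im):
    h=cv2.cvtColor(im,cv2.COLOR_RGB2HSV)
    return (((h[...,0]<8)|(h[...,0]>172))&(h[...,1]>150)&(h[...,2]>70)).astype(np.uint8)
def blobs(m,x0,y0,x1,y1,mn=8):
    n,l,st,ce=cv2.connectedComponentsWithStats(m[y0:y1,x0:x1])
    out=[]
    for i in range(1,n):
        if st[i,4]>=mn:
            ys,xs=np.nonzero(l==i); out.append((np.c_[xs+x0,ys+y0].astype(np.float32),st[i,4],ce[i]+[x0,y0]))
    return out
E
python3 - <<'E'
from h import *
t=cam("top");m=redmask(t[0])
for z,b in ((112,(135,205,160,235)),(16,(280,180,340,262))):
  for p,a,c in blobs(m,*b):
    if a<10: continue
    P=np.array([onz(t,u,v,z)[:2] for u,v in p],np.float32)
    mr=cv2.minAreaRect(P); print(a,c.round(1),"ctr",P.mean(0).round(1),mr)
    print(cv2.boxPoints(mr).round(1).tolist())
# base corners from crop
for u,v in ((165,185),(312,217),(93,492),(242,528)):
    print(onz(t,u/5+270-.4,v/5+150-.4,16).round(1))
print('post top',onz(t,202/5+270-.4,450/5+150-.4,138).round(1),'tip',onz(t,289/5+270-.4,73/5+150-.4,140).round(1))
s=cam("scene")
print(tri(t,(289/5+270-.4,73/5+150-.4),s,(300/6+160-.4,410/6+180-.4)))
print(tri(t,(430/8+90-.4,217/8+190-.4),s,(432/8+260-.4,268/8+130-.4)))
E
```

```text
50 [143.7 216.6] ctr [497.6 296.2] ((497.7442626953125, 296.0406494140625), (13.098960876464844, 31.56534767150879), 84.34715270996094)
[[481.3999938964844, 291.1000061035156], [512.7999877929688, 288.0], [514.0999755859375, 301.0], [482.70001220703125, 304.1000061035156]]
830 [303.8 219.7] ctr [ 514.8 -171.1] ((512.6185302734375, -189.6289825439453), (93.54218292236328, 197.01991271972656), 77.51380157470703)
[[406.29998779296875, -214.0], [598.7000122070312, -256.6000061035156], [618.9000244140625, -165.3000030517578], [426.6000061035156, -122.69999694824219]]
17 [323.9 194.5] ctr [ 594.7 -233.4] ((594.235595703125, -232.68849182128906), (8.228317260742188, 18.531742095947266), 63.682613372802734)
[[584.0999755859375, -232.3000030517578], [600.7000122070312, -240.5], [604.4000244140625, -233.10000610351562], [587.7999877929688, -224.89999389648438]]
150 [323.5 218.3] ctr [ 520.2 -231.4] ((522.9828491210938, -234.09619140625), (26.20717430114746, 114.70906066894531), 67.2690200805664)
[[465.0, -224.0], [570.7999877929688, -268.29998779296875], [580.9000244140625, -244.1999969482422], [475.1000061035156, -199.8000030517578]]
[ 618.  -167.5   16. ]
[ 599.9 -258.4   16. ]
[ 427.  -123.8   16. ]
[ 407.3 -213.7   16. ]
post top [ 439.5 -172.6  138. ] tip [ 656.5 -223.   140. ]
(array([ 655.7605997 , -221.70109865,  143.78607986]), np.float64(1.400019847648911))
(array([498.55680683, 299.04691863, 112.78212503]), np.float64(5.038935445467559))
```

```bash
cat >> h.py <<'E'
def toolR(s=None):
    q=(s or ctrl.read_state())["eef_rot"]; return R.from_quat([q[1],q[2],q[3],q[0]])
def Rtarget(yaw,pitch=0):
    """tool orientation for carriage yaw (deg) & pitch (deg, x axis raised): tool x=carriage y, tool z=-carriage z, tool y=carriage x"""
    c=(R.from_euler('z',yaw,degrees=True)*R.from_euler('y',-pitch,degrees=True)).as_matrix()
    return R.from_matrix(np.c_[c[:,1],c[:,0],-c[:,2]])
def plan(pos,Rt):
    s=ctrl.read_state(); r=toolR(s); d=np.array(pos)-s["ee_pos"]
    print("rot (tool,deg)",(r.inv()*Rt).as_rotvec(degrees=True).round(2))
    print("shift in old tool axes mm",r.inv().apply(d).round(1),"in new axes",Rt.inv().apply(d).round(1))
    print("world d",d.round(1))
E
python3 - <<'E'
from h import *
plan([498,297,190],Rtarget(-5.65))
E
```

```text
rot (tool,deg) [-0.    0.02 -9.58]
shift in old tool axes mm [-257.5  402.5   -6.4] in new axes [-320.9  354.    -6.5]
world d [ 320.7 -354.2    6.5]
```

Request:
carry_out(series="0 0 0 0 0 -4.8 1;0 0 0 0 0 -4.8 1;-0.032 0.035 -0.0006 0 0 0 1;-0.032 0.035 -0.0006 0 0 0 1;-0.032 0.035 -0.0006 0 0 0 1;-0.032 0.035 -0.0006 0 0 0 1;-0.032 0.035 -0.0006 0 0 0 1;-0.032 0.035 -0.0006 0 0 0 1;-0.032 0.035 -0.0006 0 0 0 1;-0.032 0.035 -0.0006 0 0 0 1;-0.032 0.035 -0.0006 0 0 0 1;-0.032 0.035 -0.0006 0 0 0 1;0 0 0 0 0 0 1", grip_force=50)

```text
clock: 1.65
ee_pos: [499.4, 291.2, 190.2]
eef_rot: [0.002, 0.745, 0.667, 0.0]
ft_force: [-0.0, -0.4, -0.1]
opening: 1.003
```

```bash
python3 - <<'E'
from h import *
c=cam("wrist");crop(c,0,0,512,384,1.5,"pics/w1.png")
m=redmask(c[0])
for p,a,ce in blobs(m,150,100,350,280,40):
    P=np.array([onz(c,u,v,112)[:2] for u,v in p],np.float32); print(a,ce.round(1),P.mean(0),cv2.minAreaRect(P))
plan([498,297,190],Rtarget(-5.65)); print(ctrl.read_state()["ft_force"])
E
```

```text
220 [191.5 105.7] [414.69083 244.52461] ((415.57330322265625, 245.3652801513672), (20.465984344482422, 11.864657402038574), 83.71522521972656)
340 [262.  180.1] [494.998  304.0085] ((494.6300964355469, 304.10821533203125), (10.453409194946289, 37.22276306152344), 84.08802032470703)
rot (tool,deg) [ 0.08  0.04 -0.39]
shift in old tool axes mm [ 2.3  1.  -0. ] in new axes [ 2.2  1.  -0. ]
world d [1.2 2.1 0. ]
[-0.85945977  0.28634818  0.2680573 ]
```

View pics/w1.png

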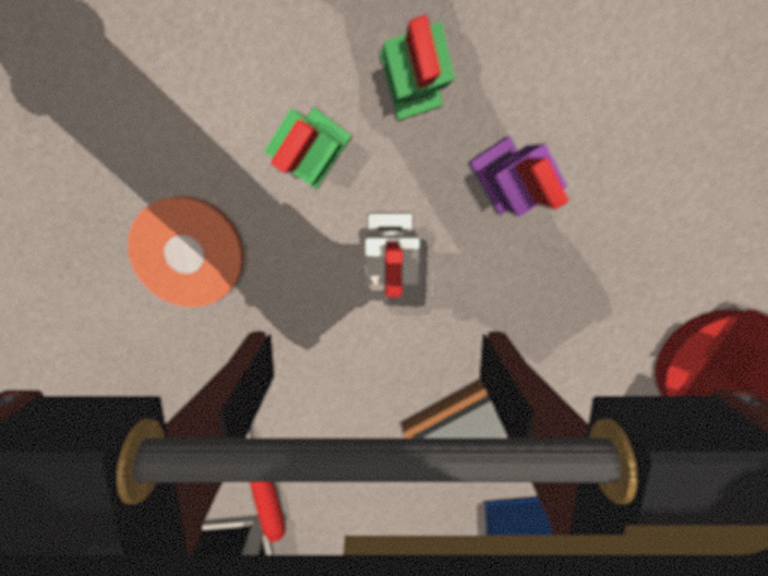

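```bash
python3 - <<'E'
from h import *
for i in range(2):
    print(ctrl.read_state()["ee_pos"])
    c=cam("wrist")
m=redmask(c[0])
crop(c,220,130,300,220,6,"pics/w2.png")
for th in (0,140,180):
  for p,a,ce in blobs(m*(c[0][...,0]>th),230,140,300,230,20):
    P=np.array([onz(c,u,v,112)[:2] for u,v in p],np.float32); print(th,a,ce.round(1),P.mean(0),cv2.minAreaRect(P))
plan([498,297,190],Rtarget(-5.65))
E
```

```text
[496.80046313 294.85944783 189.99673523]
[494.9847372  297.4377988  189.83716307]
0 332 [256.  185.3] [495.10327 303.75818] ((494.4792175292969, 303.6940612792969), (10.473137855529785, 37.57917022705078), 84.78873443603516)
140 51 [256.4 174. ] [483.12183 305.27115] ((483.0642395019531, 304.88629150390625), (10.216710090637207, 4.1893157958984375), 84.18730926513672)
140 125 [256.2 196.1] [506.6727 302.7756] ((506.602783203125, 302.599853515625), (10.450242042541504, 13.23355770111084), 84.78887939453125)
180 29 [256.3 174. ] [483.05902 305.2287 ] ((483.111328125, 305.382080078125), (9.176547050476074, 2.09466552734375), 84.18734741210938)
180 97 [256.3 196.3] [506.95126 302.90735] ((507.1365966796875, 302.5516662597656), (8.360306739807129, 12.133147239685059), 84.72931671142578)
rot (tool,deg) [-0.03 -0.03  0.01]
shift in old tool axes mm [-1.6  4.3 -0.3] in new axes [-1.6  4.3 -0.3]
world d [ 4.1 -2.   0.3]
```

View pics/w2.png

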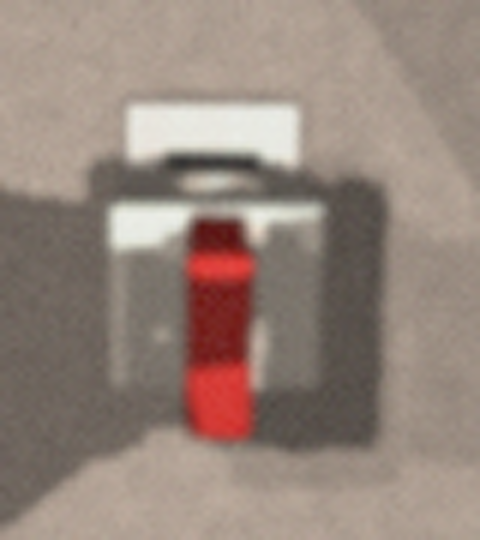

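```bash
python3 - <<'E'
from h import *
print(ctrl.read_state()["ee_pos"])
c=cam("wrist"); 
print(ctrl.read_state()["ee_pos"])
m=redmask(c[0]); b=max(blobs(m,230,140,300,230,20),key=lambda b:b[1])[0]
r0=b[:,1].min();r1=b[:,1].max();print(r0,r1)
col=c[0][:,256].astype(int)
print([(i,col[i].tolist()) for i in range(163,207)])
for v in (173,203):print(onz(c,256,v,112))
E
```

```text
[493.8757493  298.9674341  189.72149798]
[493.27044394 299.78511759 189.67081833]
169.0 203.0
[(163, [122, 115, 106]), (164, [121, 116, 108]), (165, [160, 156, 147]), (166, [176, 167, 160]), (167, [137, 116, 110]), (168, [101, 52, 48]), (169, [93, 24, 27]), (170, [90, 9, 10]), (171, [96, 30, 32]), (172, [105, 24, 21]), (173, [148, 43, 39]), (174, [190, 54, 50]), (175, [195, 55, 53]), (176, [168, 53, 47]), (177, [133, 33, 33]), (178, [124, 37, 36]), (179, [119, 34, 33]), (180, [117, 33, 24]), (181, [121, 39, 37]), (182, [119, 33, 36]), (183, [126, 43, 38]), (184, [120, 30, 33]), (185, [121, 34, 32]), (186, [123, 38, 36]), (187, [120, 34, 34]), (188, [117, 32, 27]), (189, [132, 38, 33]), (190, [173, 54, 49]), (191, [205, 54, 51]), (192, [217, 62, 59]), (193, [214, 56, 52]), (194, [216, 62, 58]), (195, [213, 58, 53]), (196, [214, 63, 58]), (197, [215, 60, 57]), (198, [212, 58, 53]), (199, [210, 52, 49]), (200, [213, 57, 54]), (201, [211, 55, 49]), (202, [212, 57, 53]), (203, [195, 64, 58]), (204, [177, 100, 94]), (205, [166, 137, 125]), (206, [171, 157, 145])]
[480.81954518 306.4985039  112.        ]
[513.04679683 303.48688662 112.        ]
```

Request:
carry_out(series="0 0 0 0 0 0 1;0 0 0 0 0 0 1;0 0 0 0 0 0 1")

```text
clock: 2.15
ee_pos: [493.6, 299.3, 189.7]
eef_rot: [-0.0, 0.74, 0.672, -0.0]
ft_force: [-0.3, -1.3, 0.2]
opening: 0.999
```

```bash
python3 - <<'E'
from h import *
for i in range(2):
    print(ctrl.read_state()["ee_pos"])
    c=cam("wrist")
    col=c[0][150:215,250:262,0].astype(int).mean(1)
    m=redmask(c[0]); b=max(blobs(m,230,140,300,230,20),key=lambda b:b[1])[0]
    print(b.min(0),b.max(0), b[(b[:,1]>176)&(b[:,1]<200)].mean(0))
print(ctrl.read_state()["ee_pos"])
t=cam("top"); s=cam("scene")
for X in ([497,304.5,112],[498,297,112]): print(proj(t,X),proj(s,X))
crop(t,125,200,175,240,14,"pics/tc2.png"); crop(s,295,150,330,195,14,"pics/sc2.png")
E
```

```text
[493.62471215 299.34720274 189.72662273]
[249. 169.] [259. 203.] [253.85046 188.33644]
[493.81979122 299.13996039 189.73916181]
[250. 169.] [259. 203.] [254.14554 187.9953 ]
[493.90256829 298.94205449 189.74097524]
[140.74229529 216.70820934] [313.70136068 162.68412349]
[143.41384355 216.42048489] [312.32905868 163.52319163]
```

View pics/tc2.png

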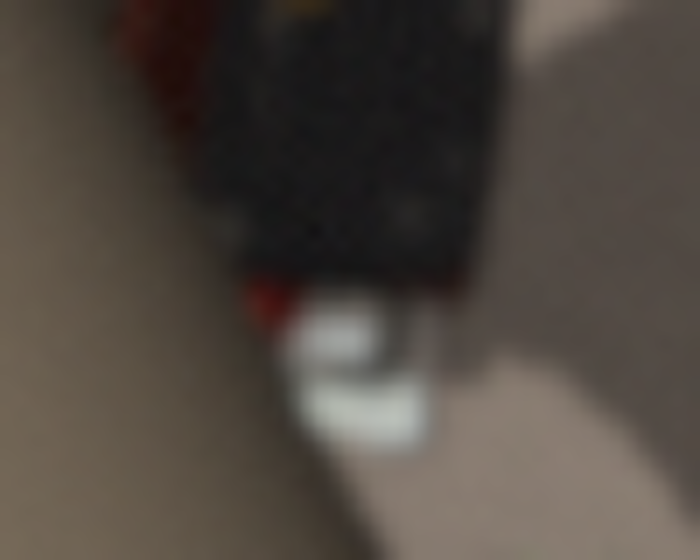

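View pics/sc2.png

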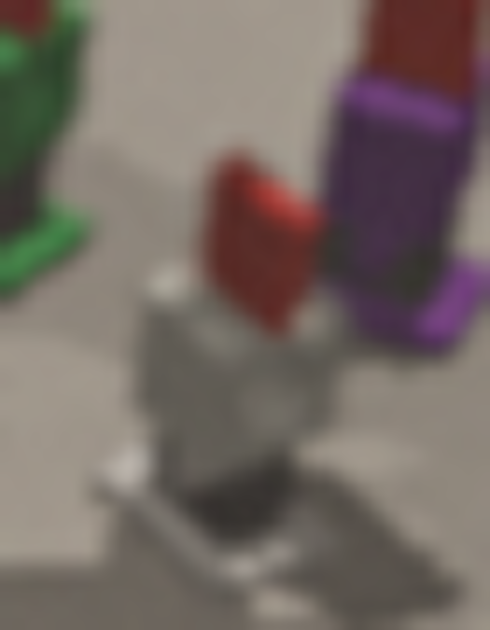

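```bash
python3 - <<'E'
from h import *
print(ctrl.read_state()["ee_pos"])
c=cam("wrist")
for v in (172.5,204):print(onz(c,254.2,v,112))
p=(onz(c,254.2,172.5,112)+onz(c,254.2,204,112))/2
plan([p[0],p[1],80],Rtarget(-5.3))
E
```

```text
[494.08644614 298.69650277 189.75064745]
[480.36005344 304.4065014  112.        ]
[514.22076496 301.19676561 112.        ]
rot (tool,deg) [ 0.   -0.   -0.32]
shift in old tool axes mm [  4.5   2.7 109.8] in new axes [  4.5   2.7 109.8]
world d [   3.1    4.2 -109.8]
```

Request:
carry_out(series="0.0045 0.0027 0 0 0 -0.3 1;0 0 0.02 0 0 0 1;0 0 0.02 0 0 0 1;0 0 0.02 0 0 0 1;0 0 0.02 0 0 0 1;0 0 0.02 0 0 0 1;0 0 0.0095 0 0 0 1;0 0 0 0 0 0 1;0 0 0 0 0 0 1;0 0 0 0 0 0 1")

```text
clock: 3.4
ee_pos: [498.1, 303.3, 81.3]
eef_rot: [0.0, 0.739, 0.673, 0.001]
ft_force: [0.1, 0.2, 0.6]
opening: 1.0
```

```bash
python3 - <<'E'
from h import *
c=cam("wrist");crop(c,100,100,412,384,2,"pics/w3.png")
s=ctrl.read_state();print(s["ee_pos"],s["ft_force"])
s=cam("scene");crop(s,270,120,350,200,7,"pics/s3.png")
E
```

```text
[498.0717394  303.23617473  81.34172033] [ 0.20997804 -0.11289613 -0.18459786]
```

View pics/w3.png

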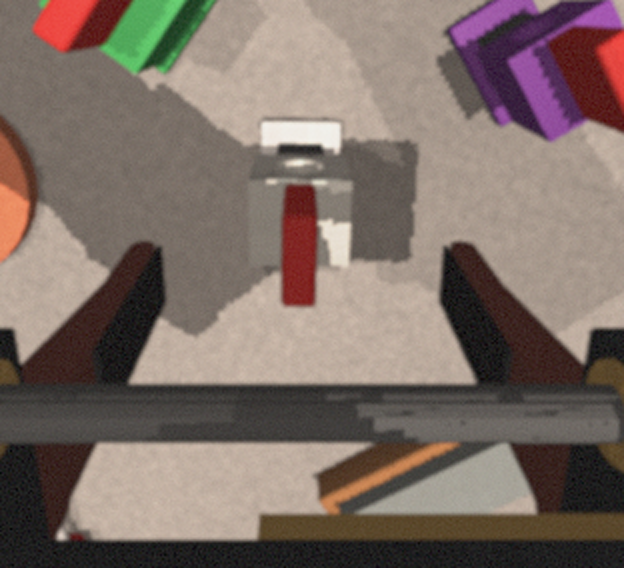

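View pics/s3.png

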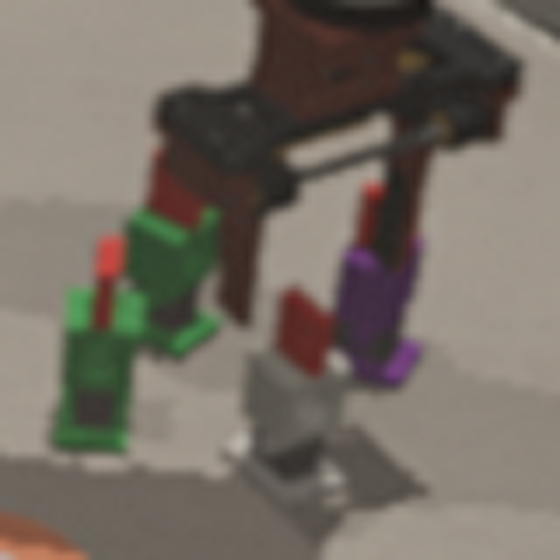

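Request:
carry_out(series="0 0 0.001 0 0 0 1;0 0 0 0 0 0 0;0 0 0 0 0 0 0;0 0 0 0 0 0 0;0 0 0 0 0 0 0;0 0 0 0 0 0 0;0 0 0 0 0 0 0;0 0 0 0 0 0 0;0 0 0 0 0 0 0", grip_force=45)

```text
clock: 4.4
ee_pos: [497.3, 302.7, 79.2]
eef_rot: [-0.0, 0.739, 0.673, -0.0]
ft_force: [-0.1, 0.0, 0.1]
opening: 0.308
```

Request:
carry_out(series="0 0 0 0 0 0 0;0 0 0 0 0 0 0;0 0 0 0 0 0 0;0 0 0 0 0 0 0;0 0 0 0 0 0 0")

```text
clock: 4.9
ee_pos: [497.3, 302.8, 79.2]
eef_rot: [-0.0, 0.739, 0.673, -0.0]
ft_force: [0.4, -0.4, 0.7]
opening: 0.004
```

```bash
python3 - <<'E'
from h import *
c=cam("wrist");crop(c,100,100,412,384,2,"pics/w4.png")
print(ctrl.read_state()["opening"],ctrl.read_state()["ee_pos"])
s=cam("scene");crop(s,270,120,350,200,7,"pics/s4.png")
E
```

```text
0.006108554090335088 [497.34456437 302.72245018  79.26608495]
```

View pics/w4.png

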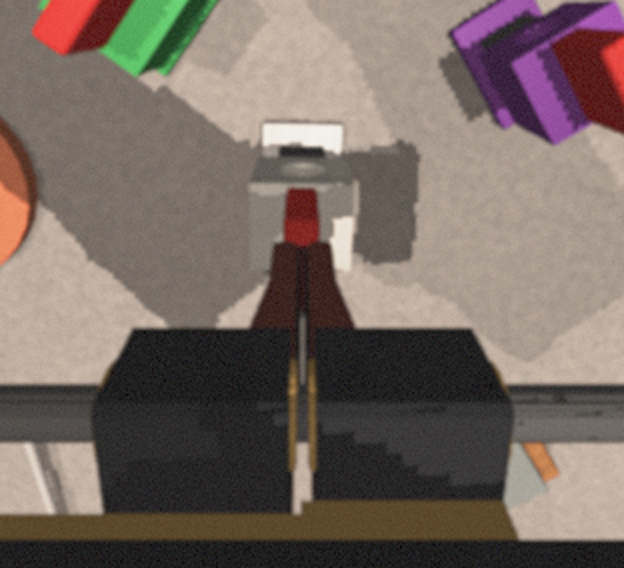

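View pics/s4.png

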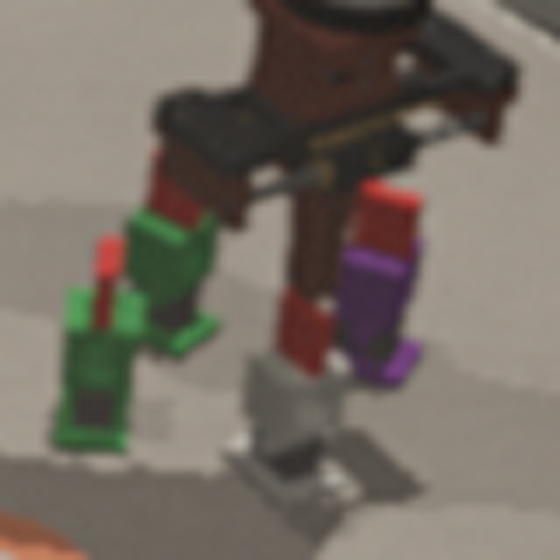

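The fingers shut above the tab: both views put their tips at about z 115, although the state reads TCP z 79. I'll probe down gently with the fingers shut to find the true tip height.

Request:
carry_out(series="0 0 0.0015 0 0 0 0;0 0 0.0015 0 0 0 0;0 0 0 0 0 0 0")

```text
clock: 5.3
ee_pos: [497.2, 302.6, 76.0]
eef_rot: [-0.0, 0.739, 0.673, -0.0]
ft_force: [-0.8, -0.0, -0.4]
opening: 0.005
```

Request:
carry_out(series="0 0 0.0015 0 0 0 0;0 0 0 0 0 0 0")

```text
clock: 5.5
ee_pos: [497.2, 302.6, 74.5]
eef_rot: [-0.0, 0.739, 0.673, -0.0]
ft_force: [0.3, -0.3, -0.6]
opening: 0.003
```

Request:
carry_out(series="0 0 0.0015 0 0 0 0;0 0 0 0 0 0 0")

```text
clock: 5.7
ee_pos: [497.6, 302.9, 73.6]
eef_rot: [-0.0, 0.739, 0.673, 0.0]
ft_force: [0.0, 0.8, 2.7]
opening: 0.004
```

Request:
carry_out(series="0 0 0.0015 0 0 0 0;0 0 0 0 0 0 0")

```text
clock: 5.9
ee_pos: [498.0, 303.3, 73.5]
eef_rot: [-0.0, 0.739, 0.673, 0.001]
ft_force: [-2.9, -1.1, 13.9]
opening: 0.009
```

Contact came at TCP z ≈ 73.7, so the fingertips sit about 38 mm behind the reported TCP. I'll back off, open, and go down to TCP z ≈ 41.

Request:
carry_out(series="0 0 -0.006 0 0 0 1;0 0 0 0 0 0 1;0 0 0 0 0 0 1;0 0 0 0 0 0 1;0 0 0 0 0 0 1;0 0 0 0 0 0 1;0 0 0 0 0 0 1;0 0 0 0 0 0 1;0 0 0 0 0 0 1;0 0 0 0 0 0 1")

```text
clock: 6.9
ee_pos: [497.4, 302.8, 77.7]
eef_rot: [-0.0, 0.739, 0.673, 0.0]
ft_force: [-0.2, -0.1, 0.9]
opening: 0.879
```

```bash
python3 - <<'E'
from h import *
s=ctrl.read_state();print(s["opening"],s["ee_pos"],s["ft_force"])
c=cam("wrist");crop(c,100,100,412,384,2,"pics/w5.png")
E
```

```text
0.8786169523741838 [497.35207659 302.7565737   77.744474  ] [-0.2461536  -0.05141257  0.86709083]
```

View pics/w5.png

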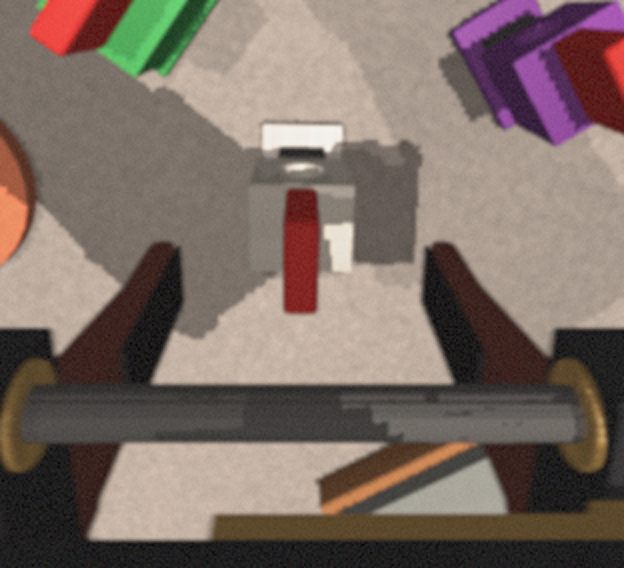

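Request:
carry_out(series="0 0 0.01 0 0 0 1;0 0 0.01 0 0 0 1;0 0 0.01 0 0 0 0;0 0 0.0065 0 0 0 0;0 0 0 0 0 0 0;0 0 0 0 0 0 0;0 0 0 0 0 0 0;0 0 0 0 0 0 0;0 0 0 0 0 0 0;0 0 0 0 0 0 0;0 0 0 0 0 0 0;0 0 0 0 0 0 0;0 0 0 0 0 0 0;0 0 0 0 0 0 0;0 0 0 0 0 0 0")

```text
clock: 8.45
ee_pos: [497.3, 302.7, 41.3]
eef_rot: [-0.0, 0.739, 0.673, -0.0]
ft_force: [-0.4, 0.1, 1.3]
opening: 0.136
```

Request:
carry_out(series="0 0 -0.01 0 0 0 0;0 0 -0.03 0 0 0 0;0 0 -0.04 0 0 0 0;0 0 -0.04 0 0 0 0;0 0 -0.04 0 0 0 0;0 0 0 0 0 0 0;0 0 0 0 0 0 0")

```text
clock: 9.15
ee_pos: [497.1, 302.6, 201.5]
eef_rot: [-0.0, 0.739, 0.674, 0.0]
ft_force: [-1.8, -0.0, -4.9]
opening: 0.132
```

```bash
python3 - <<'E'
from h import *
plan([705,-235,200],Rtarget(-12.8))
s=cam("scene");crop(s,250,60,370,180,5,"pics/s6.png")
print(ctrl.read_state()["ft_force"],ctrl.read_state()["opening"])
E
```

```text
rot (tool,deg) [ 0.02 -0.03  7.48]
shift in old tool axes mm [-516.   256.9    1.3] in new axes [-478.2  321.9    1.5]
world d [ 207.9 -537.6   -1.5]
[-0.2960099  -0.2512589  -5.24160437] 0.1320267483876405
```

View pics/s6.png

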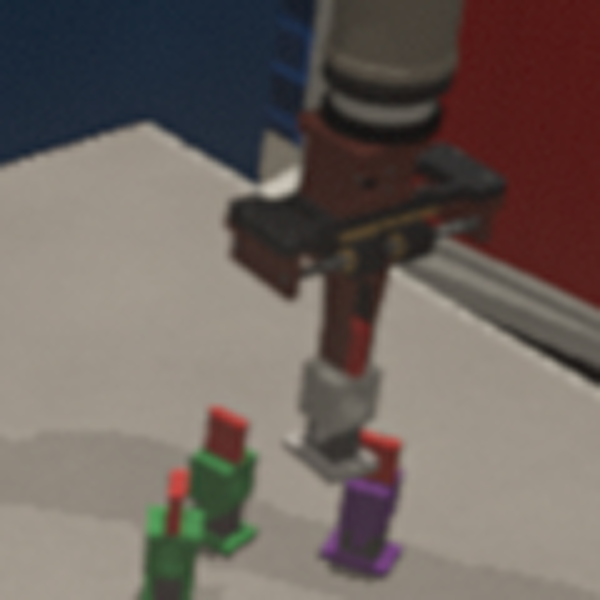

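The carriage is off the bench, upright and firmly gripped. Now I'll carry it to the look and approach pose above the rod tip.

Request:
carry_out(series="0 0 0 0 0 3.7 0;0 0 0 0 0 3.8 0;-0.02 0.0134 0 0 0 0 0;-0.04 0.0268 0 0 0 0 0;-0.04 0.0268 0 0 0 0 0;-0.04 0.0268 0 0 0 0 0;-0.04 0.0268 0 0 0 0 0;-0.04 0.0268 0 0 0 0 0;-0.04 0.0268 0 0 0 0 0;-0.04 0.0268 0 0 0 0 0;-0.04 0.0268 0 0 0 0 0;-0.04 0.0268 0 0 0 0 0;-0.04 0.0268 0 0 0 0 0;-0.04 0.0268 0 0 0 0 0;-0.02 0.0134 0 0 0 0 0;0 0 0 0 0 0 0;0 0 0 0 0 0 0;0 0 0 0 0 0 0;0 0 0 0 0 0 0")

```text
clock: 11.1
ee_pos: [704.2, -234.4, 200.5]
eef_rot: [-0.001, 0.781, 0.625, -0.0]
ft_force: [0.1, 0.0, -3.9]
opening: 0.134
```

```bash
python3 - <<'E'
from h import *
plan([705,-235,200],Rtarget(-12.8))
c=cam("wrist");crop(c,0,0,512,384,1.5,"pics/w6.png"); np.save("w6.npy",c[0]); import pickle; pickle.dump(c,open("w6.pkl","wb"))
print(ctrl.read_state()["ft_force"],ctrl.read_state()["ee_pos"])
E
```

```text
rot (tool,deg) [-0.08 -0.07  0.11]
shift in old tool axes mm [-0.4  0.9  0.5] in new axes [-0.4  0.9  0.5]
world d [ 0.8 -0.6 -0.5]
[ 0.18251074 -0.5909112  -4.1941655 ] [ 704.30454731 -234.69573207  200.87135799]
```

View pics/w6.png

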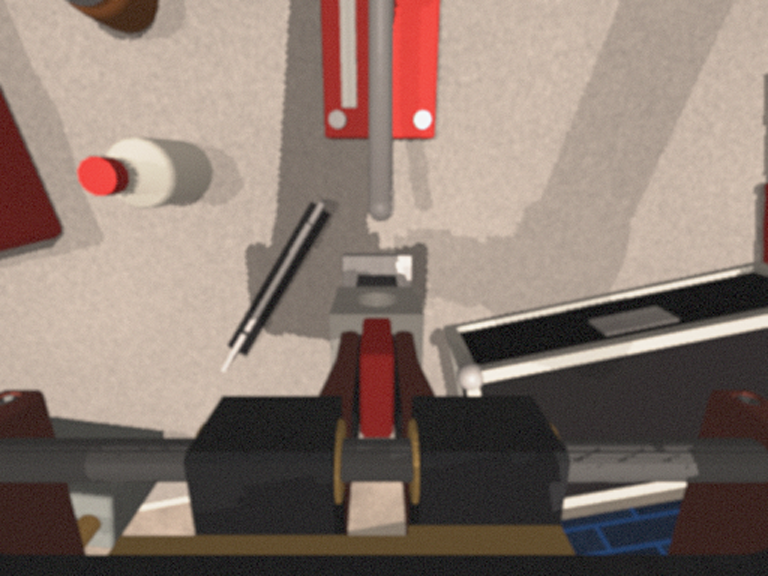

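```bash
python3 - <<'E'
from h import *
import pickle
c=pickle.load(open("w6.pkl","rb")); im=c[0].astype(int)
for r in (5,30,60,85,100,120,135): print(r,[tuple(x) for x in im[r,240:268:1]][::1] if r in(120,) else "", im[r,240:268].sum(1).tolist())
print([im[r,253].sum() for r in range(132,152)])
crop(c,200,70,310,210,5,"pics/w6z.png")
E
```

```text
5  [224, 243, 253, 248, 251, 290, 330, 362, 401, 405, 417, 434, 468, 475, 475, 445, 417, 410, 401, 381, 338, 320, 292, 300, 350, 366, 377, 373]
30  [258, 244, 255, 262, 249, 298, 343, 368, 394, 410, 422, 441, 475, 483, 468, 453, 421, 411, 397, 364, 332, 358, 402, 389, 400, 392, 385, 377]
60  [254, 259, 246, 258, 264, 296, 326, 374, 392, 399, 421, 438, 445, 453, 437, 435, 426, 410, 395, 360, 338, 361, 384, 394, 390, 383, 374, 361]
85  [247, 253, 256, 261, 251, 285, 338, 364, 395, 407, 411, 415, 430, 418, 425, 412, 416, 407, 391, 367, 341, 364, 383, 404, 395, 399, 390, 383]
100  [361, 349, 348, 357, 354, 349, 353, 366, 388, 395, 397, 417, 411, 407, 410, 407, 406, 402, 379, 363, 345, 394, 493, 547, 544, 559, 558, 561]
120 [(np.int64(122), np.int64(111), np.int64(101)), (np.int64(128), np.int64(117), np.int64(109)), (np.int64(131), np.int64(121), np.int64(113)), (np.int64(128), np.int64(115), np.int64(107)), (np.int64(128), np.int64(117), np.int64(110)), (np.int64(124), np.int64(115), np.int64(105)), (np.int64(124), np.int64(113), np.int64(107)), (np.int64(126), np.int64(117), np.int64(1
[... 833 characters left out ...]
), np.int64(170)), (np.int64(205), np.int64(186), np.int64(172)), (np.int64(210), np.int64(193), np.int64(179))] [334, 354, 365, 350, 355, 344, 344, 356, 378, 392, 392, 397, 398, 406, 398, 398, 395, 399, 384, 359, 341, 402, 491, 560, 566, 559, 563, 582]
135  [352, 353, 356, 348, 355, 346, 345, 383, 385, 391, 401, 412, 420, 416, 425, 410, 408, 402, 377, 384, 395, 441, 478, 538, 569, 577, 594, 583]
[np.int64(406), np.int64(405), np.int64(401), np.int64(416), np.int64(449), np.int64(474), np.int64(481), np.int64(469), np.int64(455), np.int64(440), np.int64(406), np.int64(402), np.int64(383), np.int64(375), np.int64(359), np.int64(455), np.int64(549), np.int64(566), np.int64(572), np.int64(573)]
```

View pics/w6z.png

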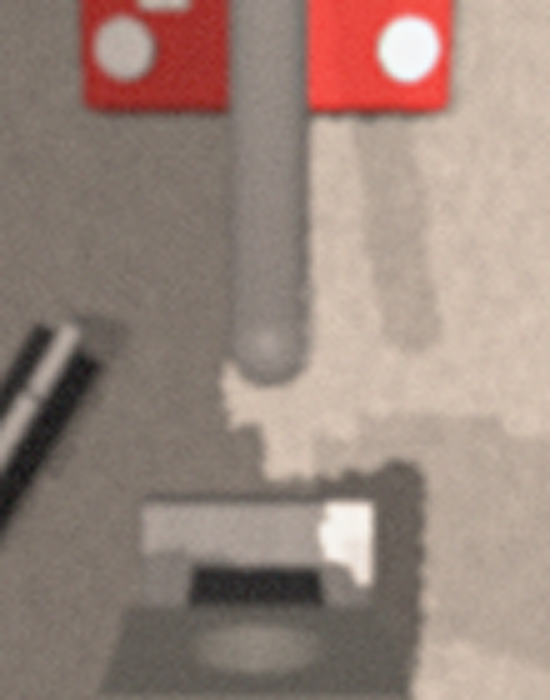

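```bash
python3 - <<'E'
from h import *
import pickle
c=pickle.load(open("w6.pkl","rb"))
p=onz(c,253.6,139.6,138);print("tip",p)
y=np.radians(-12.8);ex=np.array([np.cos(y),np.sin(y),0])
print("jig origin",p-125.8*ex)
print("base front mid",onz(c,200+(85+450)/10-.4,70+108/5-.4,16), "pred",(p-125.8*ex+80*ex))
r0=onz(c,253.5,5,95+8);print(r0,"bearing from rod",np.degrees(np.arctan2(p[1]-r0[1],p[0]-r0[0])))
Rt=c[2].T
print("tip in tool", toolR().inv().apply(p-ctrl.read_state()["ee_pos"]))
# cross check with top and scene
t=cam("top");s=cam("scene");print(proj(t,p),proj(s,p))
crop(t,290,120,370,220,6,"pics/t7.png");crop(s,150,150,260,280,5,"pics/s7.png")
E
```

```text
tip [ 656.81756634 -220.0532786   138.        ]
jig origin [ 534.14377757 -192.1824776   138.        ]
base front mid [ 610.1331756 -209.068928    16.       ] pred [ 612.15572592 -209.90635741  138.        ]
[ 540.3290819  -193.88058243  103.        ] bearing from rod -12.662960838129413
tip in tool [  3.78032241 -49.49093956  62.91723551]
[326.25047126 164.25579507] [210.17385058 249.38866231]
```

View pics/t7.png

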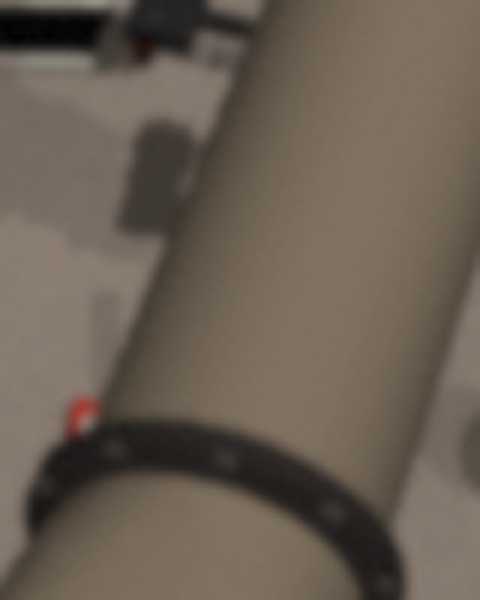

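View pics/s7.png

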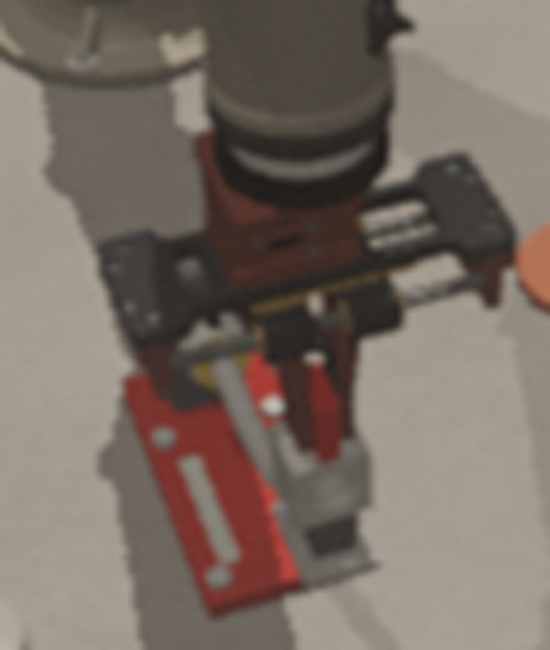

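```bash
cat >> h.py <<'E'
TIP=np.array([656.0,-221.0,138.0]); YAW=-12.7
CT=np.array([0.3,0.0,-14.7])
def jigO(): 
    y=np.radians(YAW); return TIP-np.array([125.8*np.cos(y),125.8*np.sin(y),138.0])
def rodpose(s):
    """s: arc length from rod tip toward post (mm, neg = beyond tip). returns jig-frame (x,z), pitch deg"""
    th=np.radians(40.107)
    if s<=12: return np.array([125.8,138.0])-s*np.array([np.cos(th),np.sin(th)]),np.degrees(th)
    a=(s-12)/150.
    if a<0.70: b=0.70-a; return np.array([20+150*np.sin(b),245-150*np.cos(b)]),np.degrees(b)
    return np.array([20-(s-12-105.),95.]),0.
def tcp_for(s):
    p,pi=rodpose(s); y=np.radians(YAW); O=jigO()
    C=O+np.array([p[0]*np.cos(y),p[0]*np.sin(y),p[1]]); Rt=Rtarget(YAW,pi); return C-Rt.apply(CT),Rt
def where():
    """carriage centre & pitch/yaw in jig frame from state"""
    s=ctrl.read_state(); r=toolR(s); C=s["ee_pos"]+r.apply(CT); y=R.from_euler('z',YAW,degrees=True)
    m=r.as_matrix(); cx=m[:,1]; d=y.inv().apply(C-jigO()); x=y.inv().apply(cx)
    print("clock",round(s["clock"],2),"C jig",d.round(1),"pitch",np.degrees(np.arcsin(x[2])).round(2),"yaw",np.degrees(np.arctan2(x[1],x[0])).round(2),"F",s["ft_force"].round(1),"M",s["torque"].round(2),"op",round(s["opening"],3))
    F=r.inv().apply(s["ft_force"]); print("F tool",F.round(1))
E
python3 - <<'E'
from h import *
print(rodpose(12),rodpose(117),rodpose(-55))
plan(*tcp_for(-55)); print(tcp_for(-55)[0]); where()
E
```

```text
(array([116.62188759, 130.26939507]), np.float64(40.107)) (array([20., 95.]), 0.0) (array([167.86634854, 173.43193928]), np.float64(40.107))
rot (tool,deg) [-4.011e+01 -1.000e-02 -5.000e-02]
shift in old tool axes mm [ 3.2  1.1 39.2] in new axes [  3.2 -24.4  30.7]
world d [  1.8   2.9 -39.2]
[ 706.20952567 -232.62272901  162.18875158]
clock 11.25 C jig [176.2  -3.2 216.1] pitch 0.0 yaw -0.05 F [-0.1 -0.8 -4.4] M [ 0.01  0.09 -0.04] op 0.129
F tool [-0.8  0.1  4.4]
```

Request:
carry_out(series="0 0 0 -8.02 0 0 0;0 0 0 -8.02 0 0 0;0 0 0 -8.02 0 0 0;0 0 0 -8.02 0 0 0;0 0 0 -8.02 0 0 0;0 0 0 0 0 0 0;0 0 0 0 0 0 0")

```text
clock: 11.95
ee_pos: [708.9, -227.2, 201.6]
eef_rot: [0.231, 0.741, 0.599, 0.199]
ft_force: [0.3, 0.1, -4.8]
opening: 0.137
```

```bash
python3 - <<'E'
from h import *
where();plan(*tcp_for(-55));print(ctrl.read_state()["qpos"].round(2))
c=cam("wrist");crop(c,0,0,512,384,1.5,"pics/w8.png")
s=cam("scene");crop(s,150,150,260,280,5,"pics/s8.png")
E
```

```text
clock 11.95 C jig [170.2   5.5 213.6] pitch 35.49 yaw 0.17 F [ 0.3  0.1 -4.8] M [ 0.22  1.23 -0.  ] op 0.137
F tool [ 0.1 -2.6  4.1]
rot (tool,deg) [-4.62 -1.43  0.08]
shift in old tool axes mm [ -6.6 -24.   31.1] in new axes [ -5.8 -26.5  29.2]
world d [ -2.6  -5.4 -39.4]
[-0.01  0.3   0.31  1.97 -0.5   0.29  2.06]
```

View pics/w8.png

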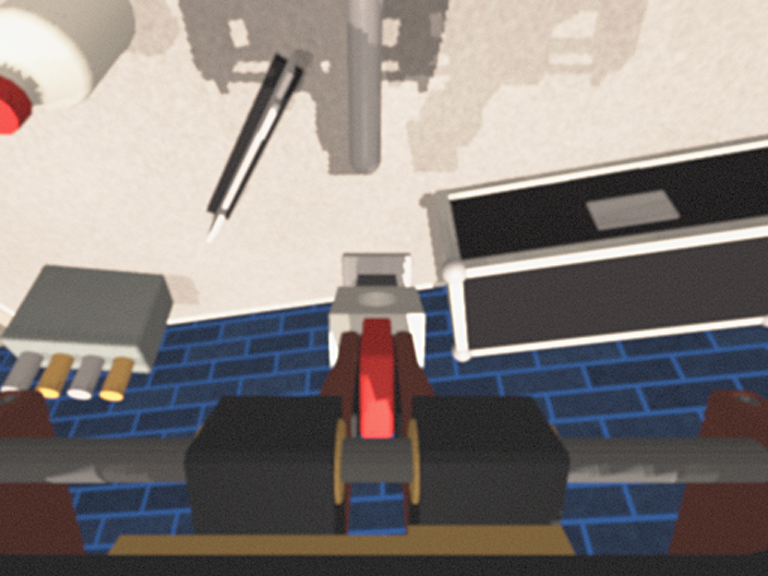

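View pics/s8.png

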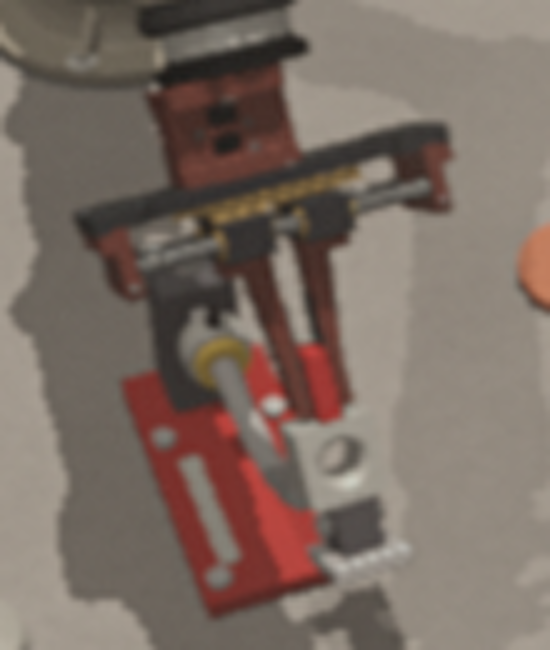

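Request:
carry_out(series="0 0 0 0 0 0 0;0 0 0 0 0 0 0;0 0 0 0 0 0 0;0 0 0 0 0 0 0")

```text
clock: 12.45
ee_pos: [708.8, -227.7, 201.1]
eef_rot: [0.231, 0.741, 0.598, 0.2]
ft_force: [0.2, 0.3, -3.9]
opening: 0.135
```

```bash
python3 - <<'E'
from h import *
where();plan(*tcp_for(-55));print(ctrl.read_state()["qpos"].round(2))
E
```

```text
clock 12.45 C jig [170.2   5.  213. ] pitch 35.56 yaw 0.15 F [ 0.2  0.3 -3.9] M [0.26 1.28 0.03] op 0.135
F tool [ 0.3 -2.2  3.3]
rot (tool,deg) [-4.55 -1.42  0.06]
shift in old tool axes mm [ -6.1 -23.8  30.6] in new axes [ -5.4 -26.2  28.8]
world d [ -2.6  -4.9 -38.9]
[-0.01  0.31  0.31  1.97 -0.51  0.29  2.06]
```

Request:
carry_out(series="-0.003 -0.012 0.015 0 0 0 0;-0.003 -0.012 0.015 0 0 0 0;0 0 0 -2.3 -0.7 0 0;0 0 0 -2.3 -0.7 0 0;0 0 0 0 0 0 0;0 0 0 0 0 0 0;0 0 0 0 0 0 0")

```text
clock: 13.15
ee_pos: [706.7, -228.8, 161.9]
eef_rot: [0.247, 0.736, 0.594, 0.21]
ft_force: [-0.2, 0.4, -4.2]
opening: 0.134
```

```bash
python3 - <<'E'
from h import *
where();plan(*tcp_for(-55));print(ctrl.read_state()["qpos"].round(2))
E
```

```text
clock 13.15 C jig [167.9   3.5 173.6] pitch 37.86 yaw 0.18 F [-0.2  0.4 -4.2] M [0.33 1.3  0.05] op 0.134
F tool [ 0.3 -2.8  3.1]
rot (tool,deg) [-2.24 -1.24  0.12]
shift in old tool axes mm [-3.8  0.4 -0. ] in new axes [-3.8  0.5  0.1]
world d [-0.5 -3.8  0.2]
[-0.02  0.36  0.33  2.04 -1.03  0.18  2.58]
```

```bash
cat > fk.py <<'E'
import numpy as np
from scipy.spatial.transform import Rotation as R
from scipy.optimize import least_squares
def fk(q,P):
    d1,L1,L2,T,off,off7=P
    r=R.from_euler('z',q[0]+off); p=np.array([0,0,d1])
    r=r*R.from_euler('y',q[1]); p=p+r.apply([0,0,L1]); r=r*R.from_euler('z',q[2])
    r=r*R.from_euler('y',q[3]); p=p+r.apply([0,0,L2]); r=r*R.from_euler('z',q[4])
    r=r*R.from_euler('y',q[5]); p=p+r.apply([0,0,T]); r=r*R.from_euler('z',q[6]+off7)
    return p,r
E
python3 - <<'E'
from h import *; from fk import *
s=ctrl.read_state()
D=[([-1.41308748,.47776163,.02233753,1.55638493,-.01148276,1.1092868,-.08308786],[177.17,650.68,182.84],[5.73582469e-04,7.94558471e-01,6.07187041e-01,-6.35742849e-04]),
 (s["qpos"],s["ee_pos"],s["eef_rot"]),
 ([-0.01,.31,.31,1.97,-.51,.29,2.06],[708.8,-227.7,201.1],[.231,.741,.598,.2])]
w=[1,1,.1]
def res(P):
    o=[]
    for (q,p,e),k in zip(D,w):
        pp,rr=fk(q,P); o+=list(k*(pp-p)); o+=list(k*200*(R.from_quat([e[1],e[2],e[3],e[0]]).inv()*rr).as_rotvec())
    return o
best=None
for off in np.arange(-3,3.1,1):
  for o7 in np.arange(-3,3.1,1):
    r=least_squares(res,[350,450,450,300,off,o7])
    if best is None or r.cost<best.cost: best=r
print(best.cost,best.x.round(3)); print(np.round(res(best.x),1))
np.save("P.npy",best.x)
E
```

```text
29834.292991181323 [ 4.021015e+03 -2.116994e+03  3.910660e+02  1.886898e+03 -6.230000e-01
 -1.190000e-01]
[ 111.7  -94.3 -103.4   -0.     0.7   -5.6   18.9  124.6  103.2    1.8
  -30.6    5.5    4.7    5.9    1.7    0.3   -3.1    0.5]
```

```bash
cat > fk.py <<'E'
import numpy as np, itertools
from scipy.spatial.transform import Rotation as R
from scipy.optimize import least_squares
def fk(q,P,S):
    d1,L1,L2,T,off,off7,a1,a2=P; q=np.array(q)*S
    r=R.from_euler('z',q[0]+off); p=np.array([0,0,d1])
    r=r*R.from_euler('y',q[1]); p=p+r.apply([a1,0,L1]); r=r*R.from_euler('z',q[2])
    r=r*R.from_euler('y',q[3]); p=p+r.apply([a2,0,L2]); r=r*R.from_euler('z',q[4])
    r=r*R.from_euler('y',q[5]); p=p+r.apply([0,0,T]); r=r*R.from_euler('z',q[6]+off7)
    return p,r
E
python3 - <<'E'
from h import *; from fk import *
s=ctrl.read_state()
D=[([-1.41308748,.47776163,.02233753,1.55638493,-.01148276,1.1092868,-.08308786],[177.17,650.68,182.84],[5.73582469e-04,7.94558471e-01,6.07187041e-01,-6.35742849e-04]),
 (s["qpos"],s["ee_pos"],s["eef_rot"]),
 ([-0.01,.31,.31,1.97,-.51,.29,2.06],[708.8,-227.7,201.1],[.231,.741,.598,.2])]
w=[1,1,.1]
def ores(x,S):
    o=[]
    for (q,p,e),k in zip(D,w):
        rr=fk(q,[0,0,0,0,x[0],x[1],0,0],S)[1]; o+=list(k*200*(R.from_quat([e[1],e[2],e[3],e[0]]).inv()*rr).as_rotvec())
    return o
out=[]
for sg in itertools.product([1,-1],repeat=5):
    S=np.array([sg[0],1,sg[1],sg[4],sg[2],1 if sg[4]==1 else -1,sg[3]])
    b=min((least_squares(ores,[a,c],args=(S,)) for a in (-3,-1,1,3) for c in (-3,-1,1,3)),key=lambda r:r.cost)
    out.append((b.cost,S,b.x))
out.sort(key=lambda t:t[0])
for o in out[:4]: print(o)
E
```

```text
(np.float64(0.003074356870805448), array([-1,  1, -1,  1, -1,  1, -1]), array([-2.77088442e-05, -3.14162756e+00]))
(np.float64(110.76452152933201), array([1, 1, 1, 1, 1, 1, 1]), array([-6.68424733,  0.07925596]))
(np.float64(2475.0452546767438), array([-1,  1,  1,  1, -1,  1, -1]), array([-0.75867464, -3.62218248]))
(np.float64(3612.3591932627887), array([ 1,  1, -1,  1,  1,  1,  1]), array([0.35757602, 0.56009026]))
```

```bash
cat > fk.py <<'E'
import numpy as np
from scipy.spatial.transform import Rotation as R
from scipy.optimize import least_squares
S=np.array([-1,1,-1,1,-1,1,-1])
def rots(q):
    q=np.array(q)*S; r=R.identity(); out=[]
    for i,a in enumerate('zyzyzyz'):
        r=r*R.from_euler(a,q[i]+(np.pi if i==6 else 0)); out.append(r)
    return out
def fk(q,P):
    P=np.asarray(P); o=rots(q); p=np.array([0,0,P[0]])
    for i,k in enumerate((0,1,2,3,4,5)): p=p+o[i].apply([P[1+3*k],P[2+3*k],P[3+3*k]])
    return p,o[6]
E
python3 - <<'E'
from h import *; from fk import *
s=ctrl.read_state()
D=[([-1.41308748,.47776163,.02233753,1.55638493,-.01148276,1.1092868,-.08308786],[177.17,650.68,182.84]),
 (s["qpos"],s["ee_pos"]),([-0.01,.31,.31,1.97,-.51,.29,2.06],[708.8,-227.7,201.1])]
# linear in P: assemble
def rows(q):
    o=rots(q); return np.hstack([np.array([[0],[0],[1.]])]+[r.as_matrix() for r in o[:6]])
A=np.vstack([rows(q)*k for (q,p),k in zip(D,(1,1,.2))]); b=np.hstack([np.array(p)*k for (q,p),k in zip(D,(1,1,.2))])
# try simple: d1, L1(z after joint2), L2(z after 4), T(z after 6) 
for idx in ([0,6,12,18],[0,1,6,12,18],[0,2,6,12,18],[0,4,6,12,18],[0,4,6,10,12,18],[0,2,6,12,17,18],[0,5,6,11,12,18]):
    x,rs,rk,sv=np.linalg.lstsq(A[:,idx],b,rcond=None); print(idx,x.round(1),np.linalg.norm(A[:,idx]@x-b).round(2))
E
```

```text
[0, 6, 12, 18] [614.1 286.2 595.3 396.7] 72.72
[0, 1, 6, 12, 18] [ 150.3 -322.3  922.7  636.9  501.3] 58.77
[0, 2, 6, 12, 18] [252.2 -64.  560.6 461.6 359.8] 2.79
[0, 4, 6, 12, 18] [-366.2 -521.5 1324.8  587.1  601.5] 60.38
[0, 4, 6, 10, 12, 18] [1124.1    9.9  238.4  287.2  762.8  551.1] 56.96
[0, 2, 6, 12, 17, 18] [237.5 -69.6 563.8 460.2   7.  349.6] 1.05
[0, 5, 6, 11, 12, 18] [284.8 -32.  542.8 -30.3 471.9 373.4] 0.55
```

```bash
cat >> fk.py <<'E'
PP=np.zeros(19); PP[[0,5,6,11,12,18]]=[284.8,-32,542.8,-30.3,471.9,373.4]
LO=np.array([-2.96,-.34,-1.41,.24,-1.37,.17,-2.96]);HI=np.array([2.96,2.1,1.46,2.44,4.51,1.92,2.96])
def ik(p,Rt,q0,reg=0.02):
    f=lambda q:np.r_[(fk(q,PP)[0]-p)/5,(fk(q,PP)[1].inv()*Rt).as_rotvec()*40,reg*(q-q0)]
    r=least_squares(f,np.clip(q0,LO+.03,HI-.03),bounds=(LO+.02,HI-.02)); q=r.x
    return q,np.linalg.norm(fk(q,PP)[0]-p),np.degrees(np.linalg.norm((fk(q,PP)[1].inv()*Rt).as_rotvec()))
E
python3 - <<'E'
from h import *; from fk import *
qc=ctrl.read_state()["qpos"]
qm=np.array([-.5,.36,-.33,2.04,1.2,.25,0.3])
for name,q0 in (("cur",qc),("mirror",qm),("mirror2",np.array([-.5,.36,-.33,2.04,1.6,.3,-.5]))):
    q=q0
    for s in (-55,-30,0,12,30,60,90,117,140):
        q,e,a=ik(*tcp_for(s),q); print(name,s,q.round(2),round(e,1),round(a,2))
E
```

```text
cur -55 [-0.15  0.37  0.49  2.07 -1.35  0.19  2.87] 0.8 0.85
cur -30 [-0.14  0.37  0.47  2.1  -1.35  0.19  2.88] 2.3 2.4
cur 0 [-0.12  0.36  0.45  2.13 -1.35  0.19  2.89] 4.2 4.28
cur 12 [-0.11  0.36  0.44  2.15 -1.35  0.19  2.9 ] 5.0 5.05
cur 30 [-0.16  0.38  0.48  2.17 -1.35  0.19  2.88] 0.0 0.0
cur 60 [-0.43  0.5   0.86  2.09 -0.96  0.49  2.47] 0.0 0.0
cur 90 [-0.47  0.59  0.97  2.   -0.79  0.74  2.3 ] 0.0 0.0
cur 117 [-0.46  0.67  1.    1.91 -0.69  0.95  2.22] 0.0 0.0
cur 140 [-0.48  0.64  1.01  1.97 -0.68  0.93  2.23] 0.0 0.0
mirror -55 [ 0.69  0.4  -0.55  2.03  1.27  0.19  0.41] 0.0 0.0
mirror -30 [ 0.72  0.4  -0.58  2.08  1.54  0.19  0.15] 0.0 0.0
mirror 0 [ 0.84  0.44 -0.71  2.13  1.79  0.25 -0.08] 0.0 0.0
mirror 12 [ 0.88  0.45 -0.76  2.16  1.87  0.27 -0.15] 0.0 0.0
mirror 30 [ 0.99  0.51 -0.92  2.1   1.34  0.39  0.4 ] 0.0 0.0
mirror 60 [ 1.07  0.61 -1.08  2.    1.01  0.65  0.75] 0.0 0.0
mirror 90 [ 1.06  0.68 -1.12  1.9   0.85  0.89  0.9 ] 0.0 0.0
mirror 117 [ 1.02  0.73 -1.12  1.81  0.74  1.1   0.98] 0.0 0.0
mirror 140 [ 1.05  0.71 -1.14  1.86  0.74  1.07  0.97] 0.0 0.0
mirror2 -55 [ 0.69  0.4  -0.55  2.03  1.27  0.19  0.41] 0.0 0.0
mirror2 -30 [ 0.72  0.4  -0.58  2.08  1.54  0.19  0.15] 0.0 0.0
mirror2 0 [ 0.84  0.44 -0.71  2.13  1.79  0.25 -0.08] 0.0 0.0
mirror2 12 [ 0.88  0.45 -0.76  2.16  1.87  0.27 -0.15] 0.0 0.0
mirror2 30 [ 0.99  0.51 -0.92  2.1   1.34  0.39  0.4 ] 0.0 0.0
mirror2 60 [ 1.07  0.61 -1.08  2.    1.01  0.65  0.75] 0.0 0.0
mirror2 90 [ 1.06  0.68 -1.12  1.9   0.85  0.89  0.9 ] 0.0 0.0
mirror2 117 [ 1.02  0.73 -1.12  1.81  0.74  1.1   0.98] 0.0 0.0
mirror2 140 [ 1.05  0.71 -1.14  1.86  0.74  1.07  0.97] 0.0 0.0
```

```bash
cat > sim.py <<'E'
from h import *; from fk import *
def sim(q,series,ver=False):
    p,r=fk(q,PP)
    for row in series:
        p=p+r.apply(np.array(row[:3])*1000); r=r*R.from_rotvec(row[3:6],degrees=True)
        q,e,a=ik(p,r,q)
        if ver: print(q.round(2),round(e,1),round(a,1))
    return q
E
python3 - <<'E'
from sim import *
q0=ctrl.read_state()["qpos"]
back=[(0,.03,-.005,0,0,0)]
for g in (8,-8):
  for n in (2,3):
    ser=back+[(0,0,0,8,0,0)]*n+[(0,0,0,0,g,0)]*2
    print(g,n); q=sim(q0,ser,True); print('--'); q=sim(q,[(0,0,0,-8,0,0)]*n+[(0,0,0,-2.2,0,0)],True);print('--'); q=sim(q,[(0,0,0,0,-g,0)]*2,True)
E
```

```text
8 2
[-0.12  0.37  0.46  1.99 -0.94  0.25  2.47] 0.0 0.0
[-0.26  0.44  0.67  1.87 -0.73  0.49  2.23] 0.0 0.0
[-0.29  0.51  0.74  1.74 -0.63  0.71  2.11] 0.0 0.0
[-0.13  0.51  0.64  1.72 -0.77  0.79  2.28] 0.0 0.0
[ 0.01  0.53  0.56  1.68 -0.89  0.9   2.42] 0.0 0.0
--
[ 0.05  0.47  0.49  1.81 -1.05  0.73  2.59] 0.0 0.0
[ 0.11  0.43  0.4   1.93 -1.31  0.6   2.87] 0.0 0.0
[ 0.25  0.41  0.22  1.95 -1.35  0.52  2.94] 0.0 0.0
--
[ 0.11  0.37  0.28  1.99 -1.26  0.34  2.78] 0.0 0.0
[-0.17  0.37  0.51  2.01 -1.11  0.22  2.53] 0.0 0.0
8 3
[-0.12  0.37  0.46  1.99 -0.94  0.25  2.47] 0.0 0.0
[-0.26  0.44  0.67  1.87 -0.73  0.49  2.23] 0.0 0.0
[-0.29  0.51  0.74  1.74 -0.63  0.71  2.11] 0.0 0.0
[-0.27  0.59  0.77  1.6  -0.58  0.92  2.04] 0.0 0.0
[-0.14  0.58  0.69  1.58 -0.69  0.99  2.17] 0.0 0.0
[-0.01  0.6   0.61  1.55 -0.8   1.07  2.28] 0.0 0.0
--
[-0.    0.53  0.58  1.69 -0.9   0.89  2.39] 0.0 0.0
[ 0.03  0.47  0.51  1.82 -1.06  0.72  2.56] 0.0 0.0
[ 0.09  0.42  0.42  1.94 -1.33  0.59  2.84] 0.0 0.0
[ 0.26  0.4   0.2   1.96 -1.35  0.48  2.9 ] 0.0 0.0
--
[ 0.1   0.36  0.28  1.99 -1.24  0.32  2.
[... 529 characters left out ...]
2.79] 0.0 0.0
[-0.33  0.42  0.74  2.02 -1.35  0.35  2.93] 0.0 0.0
-8 3
[-0.12  0.37  0.46  1.99 -0.94  0.25  2.47] 0.0 0.0
[-0.26  0.44  0.67  1.87 -0.73  0.49  2.23] 0.0 0.0
[-0.29  0.51  0.74  1.74 -0.63  0.71  2.11] 0.0 0.0
[-0.27  0.59  0.77  1.6  -0.58  0.92  2.04] 0.0 0.0
[-0.41  0.62  0.87  1.62 -0.48  0.87  1.92] 0.0 0.0
[-0.53  0.68  0.98  1.63 -0.4   0.85  1.81] 0.0 0.0
--
[-0.59  0.62  0.98  1.77 -0.41  0.63  1.83] 0.0 0.0
[-0.63  0.55  0.97  1.9  -0.42  0.4   1.86] 0.0 0.0
[-0.68  0.54  1.    2.03 -0.81  0.19  2.24] 0.0 0.0
[-0.72  0.58  1.07  2.06 -1.27  0.19  2.68] 0.0 0.0
--
[-0.54  0.48  0.92  2.05 -1.35  0.27  2.87] 0.0 0.0
[-0.29  0.41  0.71  2.01 -1.32  0.36  2.94] 0.0 0.0
```

```bash
python3 - <<'E'
from sim import *
q0=ctrl.read_state()["qpos"]
def tcpr(s,rho):
    p,Rt=tcp_for(s); C=p+Rt.apply(CT); Rt2=Rt*R.from_rotvec([0,rho,0],degrees=True); return C-Rt2.apply(CT),Rt2
import fk
fk.LO[4]=-1.30; fk.LO[5]=.2
for rho in (-20,-15,-10,-5,5,10,15,20):
    q=q0
    print(rho)
    for s in (-55,-20,0,12,25):
        q,e,a=ik(*tcpr(s,rho),q,.01); print("  ",s,q.round(2),round(e,1),round(a,2))
E
```

```text
-20
   -55 [-0.53  0.46  0.68  2.08  1.16  0.22  0.14] 0.0 0.0
   -20 [-0.54  0.46  0.66  2.15  1.48  0.22 -0.2 ] 0.0 0.0
   0 [-0.5   0.45  0.6   2.19  1.64  0.25 -0.37] 0.0 0.0
   12 [-0.48  0.45  0.56  2.21  1.72  0.28 -0.46] 0.0 0.0
   25 [-0.39  0.42  0.46  2.17  1.33  0.3  -0.02] 0.0 0.0
-15
   -55 [-0.29  0.38  0.42  2.08  1.29  0.22  0.09] 0.0 0.0
   -20 [-0.24  0.38  0.35  2.15  1.61  0.25 -0.23] 0.0 0.0
   0 [-0.2   0.38  0.29  2.19  1.75  0.28 -0.38] 0.0 0.0
   12 [-0.17  0.38  0.25  2.21  1.82  0.3  -0.45] 0.0 0.0
   25 [-0.13  0.37  0.21  2.17  1.42  0.29 -0.02] 0.0 0.0
-10
   -55 [-0.64  0.53  1.    2.08 -1.28  0.22  2.62] 1.8 1.89
   -20 [-0.65  0.53  1.    2.12 -1.28  0.22  2.62] 4.0 4.08
   0 [-0.65  0.54  1.    2.15 -1.28  0.22  2.61] 5.3 5.36
   12 [-0.66  0.54  0.99  2.16 -1.28  0.22  2.61] 6.1 6.13
   25 [-0.64  0.53  0.97  2.18 -1.28  0.22  2.63] 2.5 2.52
-5
   -55 [-0.46  0.44  0.81  2.07 -1.28  0.22  2.71] 1.9 1.98
   -20 [-0.46  0.44  0.8   2.12 -1.28  0.22  2.71] 4.1 4.18
   0 [-0.46  0.44  0.8   2.14 -1.28  0.22  2.72] 5.4 5.45
   12 [-0.45  0.44  0.8   2.1
[... 576 characters left out ...]
57  0.39 -0.22  2.09 -1.21  0.22  2.94] 3.8 3.87
   25 [ 0.5   0.38 -0.15  2.11 -1.23  0.22  2.94] 0.3 0.28
15
   -55 [ 0.62  0.41 -0.25  1.98 -1.19  0.31  2.94] 0.0 0.0
   -20 [ 0.83  0.44 -0.49  2.03 -1.12  0.22  2.94] 0.6 0.62
   0 [ 0.86  0.45 -0.51  2.05 -1.11  0.22  2.94] 1.8 1.81
   12 [ 0.87  0.46 -0.52  2.07 -1.1   0.22  2.94] 2.5 2.52
   25 [ 0.79  0.44 -0.43  2.08 -1.04  0.24  2.84] 0.0 0.0
20
   -55 [ 0.75  0.46 -0.36  1.95 -1.12  0.39  2.94] 0.0 0.0
   -20 [ 0.97  0.51 -0.61  2.   -1.05  0.28  2.94] 0.0 0.0
   0 [ 1.07  0.54 -0.72  2.04 -1.01  0.22  2.94] 0.1 0.07
   12 [ 1.08  0.55 -0.73  2.05 -0.99  0.22  2.94] 0.7 0.74
   25 [ 0.95  0.5  -0.58  2.04 -0.91  0.3   2.79] 0.0 0.0
```

```bash
python3 - <<'E'
from sim import *
import pickle
c=pickle.load(open("w6.pkl","rb"))
for X in ([660,-110,0],[630,-85,0],[690,-135,0]): print(proj(c,X)*1.5)
s=ctrl.read_state();q0=s["qpos"]; print(s["clock"])
CTn=CT
def tcpC(C,pitch,ct): Rt=Rtarget(YAW,pitch); return np.array(C)-Rt.apply(ct),Rt
q=q0
print('lift'); p,Rt=tcpC([680,-120,180],0,CT); plan(p,Rt)
for C,pi in (([690,-160,180],20),([670,-110,180],0),([660,-110,57],0)):
    q,e,a=ik(*tcpC(C,pi,CT),q); print(q.round(2),round(e,1),round(a,1))
# regrasp with tool pitch -22 relative: grasp point (tool z=-57) at carriage z +42
def regrasp(C,tp,h=42): 
    Rt=Rtarget(YAW,tp); return np.array(C)+np.array([0,0,h])-Rt.apply([0,0,-57]),Rt
p,Rt=regrasp([660,-110,56],-22,43); q,e,a=ik(p,Rt,q); print("regrasp",p,q.round(2),round(e,1),round(a,1))
# carriage centre in tool now:
ct=Rt.inv().apply(np.array([660,-110,56])-p); print("ct",ct)
for s_ in (-55,-20,0,12,30,60,90,117,140):
    pp,pi=rodpose(s_); y=np.radians(YAW); C=jigO()+np.array([pp[0]*np.cos(y),pp[0]*np.sin(y),pp[1]])
    q,e,a=ik(*tcpC(C,pi-22,ct),q); print(s_,q.round(2),round(e,1),round(a,1))
E
```

```text
[496.53556835 168.59557215]
[519.62309495 128.30699476]
[474.61745208 206.84348579]
13.15
lift
rot (tool,deg) [37.86 -1.15  0.54]
shift in old tool axes mm [100.8 -37.1 -31.1] in new axes [100.  -49.9  -3.4]
world d [-26.7 108.5   3.4]
[-0.47  0.47  0.8   1.86 -0.56  0.65  1.96] 0.0 0.0
[-0.46  0.62  0.81  1.6  -0.48  1.13  1.82] 0.0 0.0
[-0.4   0.73  0.71  1.72 -0.58  0.92  1.9 ] 0.0 0.0
regrasp [ 639.16982468 -105.30571725   46.15052029] [-0.29  0.92  0.69  1.39 -0.51  1.42  1.83] 0.0 0.0
ct [ 1.70818738e-15  1.61080835e+01 -1.71310943e+01]
-55 [-0.29  0.51  0.73  1.81 -0.58  0.69  2.07] 0.0 0.0
-20 [-0.29  0.49  0.71  1.89 -0.6   0.63  2.1 ] 0.0 0.0
0 [-0.29  0.48  0.69  1.93 -0.61  0.59  2.12] 0.0 0.0
12 [-0.29  0.47  0.68  1.96 -0.62  0.56  2.13] 0.0 0.0
30 [-0.3   0.52  0.72  1.9  -0.56  0.71  2.08] 0.0 0.0
60 [-0.28  0.61  0.74  1.8  -0.5   0.94  2.02] 0.0 0.0
90 [-0.26  0.69  0.74  1.7  -0.45  1.15  1.99] 0.0 0.0
117 [-0.23  0.77  0.73  1.61 -0.41  1.34  1.97] 0.0 0.0
140 [-0.25  0.73  0.74  1.68 -0.4   1.31  1.98] 0.0 0.0
```

The full tilt would push joints 5 and 6 to their limits. So I'll set the carriage down on clear bench and grip it again with the tool leaning 22° to the carriage. My fitted kinematics give ample margin for that.

Request:
carry_out(series="0.05 -0.018 -0.015 0 0 0 0;0.05 -0.018 -0.015 0 0 0 0;0 0 0 7.58 -0.3 0 0;0 0 0 7.58 -0.3 0 0;0 0 0 7.58 -0.2 0.1 0;0 0 0 7.58 -0.2 0.2 0;0 0 0 7.58 -0.2 0.2 0;0 0 0 0 0 0 0;0 0 0 0 0 0 0")

```text
clock: 14.05
ee_pos: [698.0, -166.7, 158.8]
eef_rot: [0.018, 0.778, 0.628, 0.02]
ft_force: [0.2, -0.2, -4.4]
opening: 0.135
```

```bash
python3 - <<'E'
from sim import *
where(); s=ctrl.read_state(); print(s["ee_pos"],s["qpos"].round(2))
Rt=Rtarget(YAW,0); plan(np.array([660,-110,62])-Rt.apply(CT),Rt)
c=cam("wrist");crop(c,0,0,512,384,1.5,"pics/w9.png")
E
```

```text
clock 14.05 C jig [154.1  62.4 173.4] pitch 3.0 yaw 0.49 F [ 0.2 -0.2 -4.4] M [-0.01  0.13  0.01] op 0.135
F tool [-0.2  0.   4.4]
[ 698.04993415 -166.69643523  158.75948093] [-0.44  0.73  0.98  1.56 -0.67  1.15  2.03]
rot (tool,deg) [ 3.   -0.53  0.5 ]
shift in old tool axes mm [ 46.1 -55.  109.1] in new axes [ 46.6 -49.6 111.5]
world d [ -38.1   56.4 -111.5]
```

View pics/w9.png

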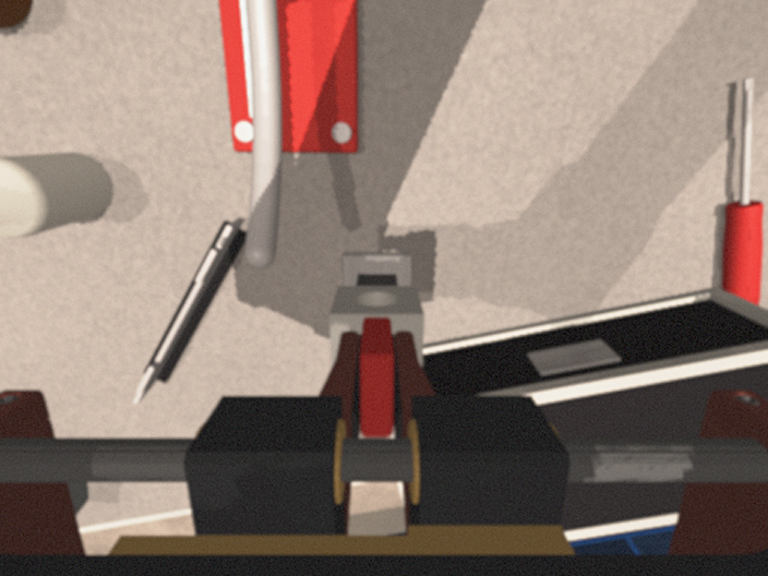

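Request:
carry_out(series="0 0 0 3 -0.5 0.5 0;0.024 -0.025 0 0 0 0 0;0.023 -0.025 0.01 0 0 0 0;0 0 0.03 0 0 0 0;0 0 0.03 0 0 0 0;0 0 0.025 0 0 0 0;0 0 0.016 0 0 0 0;0 0 0 0 0 0 0;0 0 0 0 0 0 0")

```text
clock: 15.0
ee_pos: [659.1, -108.6, 49.8]
eef_rot: [-0.001, 0.781, 0.625, 0.001]
ft_force: [-0.3, 0.5, -5.0]
opening: 0.132
```

```bash
python3 - <<'E'
from sim import *
where(); s=ctrl.read_state(); print(s["ee_pos"],s["qpos"].round(2))
Rt=Rtarget(YAW,0); plan(np.array([660,-110,56])-Rt.apply(CT),Rt)
E
```

```text
clock 15.0 C jig [104.2 110.6  64.5] pitch -0.01 yaw -0.01 F [-0.3  0.5 -5. ] M [-0.04 -0.02 -0.07] op 0.132
F tool [ 0.4 -0.4  5. ]
[ 659.13564856 -108.63906853   49.82601587] [-0.51  0.8   0.91  1.72 -0.74  1.    2.03]
rot (tool,deg) [-0.01 -0.18 -0.01]
shift in old tool axes mm [-1.5  1.1  8.5] in new axes [-1.4  1.1  8.5]
world d [ 0.8 -1.7 -8.5]
```

Request:
carry_out(series="0 0 0.004 0 0 0 0;0 0 0.003 0 0 0 0;0 0 0.0015 0 0 0 0;0 0 0 0 0 0 0")

```text
clock: 15.4
ee_pos: [659.8, -108.4, 41.5]
eef_rot: [-0.001, 0.781, 0.625, 0.001]
ft_force: [-1.6, 1.5, 4.7]
opening: 0.132
```

Request:
carry_out(series="0 0 0 0 0 0 0.4;0 0 0 0 0 0 0.4;0 0 0 0 0 0 0.4;0 0 -0.003 0 0 0 0.4;0 0 0 0 0 0 0.4")

```text
clock: 15.9
ee_pos: [659.3, -108.4, 43.6]
eef_rot: [-0.001, 0.781, 0.625, 0.001]
ft_force: [-0.1, 0.2, 0.6]
opening: 0.4
```

Request:
carry_out(series="0 -0.0073 -0.0005 7.33 0 0 0.4;0 -0.0073 -0.0005 7.33 0 0 0.4;0 -0.0073 -0.0005 7.33 0 0 0.4;0 0 0 0 0 0 0.4;0 0 0 0 0 0 0.4;0 0 0 0 0 0 0.4")

```text
clock: 16.5
ee_pos: [637.8, -103.6, 47.8]
eef_rot: [-0.15, 0.767, 0.613, -0.118]
ft_force: [-0.6, 0.4, 0.5]
opening: 0.397
```

```bash
python3 - <<'E'
from sim import *
where(); s=ctrl.read_state(); print(s["ee_pos"],s["qpos"].round(2))
C=np.array([659.8,-108.4,56]); Rt=Rtarget(YAW,-22)
plan(C+[0,0,45]-Rt.apply([0,0,-57]),Rt)
c=cam("wrist");crop(c,100,100,412,384,2,"pics/w10.png")
E
```

```text
clock 16.5 C jig [ 87.7 110.7  61.5] pitch -21.96 yaw 0.07 F [-0.6  0.4  0.5] M [-0.08 -0.34  0.02] op 0.397
F tool [ 0.2 -0.8 -0.2]
[ 637.79913759 -103.64593033   47.84174131] [-0.37  0.99  0.86  1.4  -0.64  1.47  1.92]
rot (tool,deg) [ 0.04 -0.16  0.06]
shift in old tool axes mm [ 0.2  1.  -0.7] in new axes [ 0.2  1.  -0.7]
world d [ 1.2 -0.1  0.3]
```

View pics/w10.png

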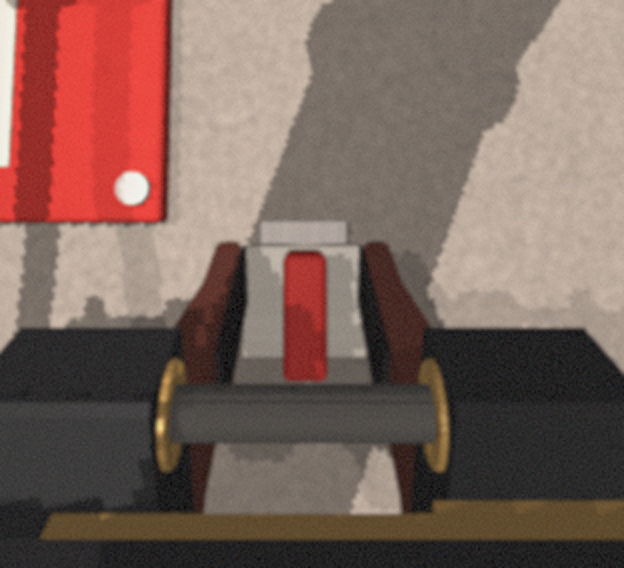

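Request:
carry_out(series="0 0.001 -0.0005 0 0 0 0;0 0 0 0 0 0 0;0 0 0 0 0 0 0;0 0 0 0 0 0 0;0 0 0 0 0 0 0;0 0 0 0 0 0 0", grip_force=55)

```text
clock: 17.15
ee_pos: [639.2, -103.6, 47.9]
eef_rot: [-0.151, 0.766, 0.614, -0.118]
ft_force: [-0.4, 0.8, 3.9]
opening: 0.132
```

```bash
cat > newct.py <<'E'
from sim import *
s=ctrl.read_state(); C=np.array([659.8,-108.4,56.0])
print("opening",s["opening"],s["ft_force"].round(1),s["ee_pos"],"CT",toolR(s).inv().apply(C-s["ee_pos"]).round(2), "tool pitch",np.degrees(np.arcsin(toolR(s).as_matrix()[2,1])))
E
python3 newct.py
```

```text
opening 0.13244662055877057 [-0.4  0.8  3.9] [ 639.2408776  -103.60477246   47.93831406] CT [ -0.15  16.53 -15.41] tool pitch -22.095968303785543
```

```bash
cat >> h.py <<'E'
CT=np.array([0.0,16.5,-15.4]); GP=22.1
def tcp_for(s,dp=0.,dn=0.,dy=0.):
    """dn: shift normal to rod (mm, + toward bend centre), dy lateral"""
    p,pi=rodpose(s); y=np.radians(YAW); O=jigO()
    C=O+np.array([p[0]*np.cos(y),p[0]*np.sin(y),p[1]]); Rc=R.from_euler('z',YAW,degrees=True)*R.from_euler('y',-pi,degrees=True)
    C=C+Rc.apply([0,dy,dn]); Rt=Rtarget(YAW,pi+dp-GP); return C-Rt.apply(CT),Rt
def where():
    s=ctrl.read_state(); r=toolR(s); C=s["ee_pos"]+r.apply(CT); y=R.from_euler('z',YAW,degrees=True)
    c=(y.inv()*r*R.from_matrix(np.array([[0,1,0],[1,0,0],[0,0,-1.]])))*R.from_euler('y',-GP,degrees=True)
    d=y.inv().apply(C-jigO()); m=c.as_matrix(); x=m[:,0]
    print("clock",round(s["clock"],2),"C jig",d.round(1),"pitch",np.degrees(np.arcsin(x[2])).round(2),"yaw",np.degrees(np.arctan2(x[1],x[0])).round(2),"rbend",np.hypot(d[0]-20,d[2]-245).round(1),"op",round(s["opening"],3))
    yv=y.inv().apply(s["ft_force"]); print("F jig",yv.round(1),"F carriage axes(x,y,z)",c.inv().apply(yv).round(1),"M",s["torque"].round(2))
def route(S):
    """rows needed from current measured pose through list of s"""
    s=ctrl.read_state(); r=toolR(s); p=s["ee_pos"]
    for a in S:
        p2,R2=tcp_for(a); print(a,"shift",(r.inv().apply(p2-p)/1000).round(4),"rot",(r.inv()*R2).as_rotvec(degrees=True).round(2)); p,r=p2,R2
E
python3 - <<'E'
from h import *
where()
Rt=Rtarget(YAW,-GP); s=ctrl.read_state()
p,R2=tcp_for(-60)
print("lift part (tool):",toolR(s).inv().apply([0,0,150]).round(1))
up=s["ee_pos"]+[0,0,150]
print("then",toolR(s).inv().apply(p-up).round(1),"world",(p-up).round(1),"rot",(toolR(s).inv()*R2).as_rotvec(degrees=True).round(2))
E
```

```text
clock 17.15 C jig [104.7 110.8  56. ] pitch 0.0 yaw 0.04 rbend 207.1 op 0.132
F jig [-0.6  0.7  3.9] F carriage axes(x,y,z) [-0.6  0.7  3.9] M [ 0.15  0.05 -0.07]
lift part (tool): [   0.5  -56.4 -139. ]
then [-111.    86.7    8.7] world [  50.9 -125.1  -41. ] rot [-40.1   -0.19   0.05]
```

Request:
carry_out(series="0 -0.004 -0.01 0 0 0 0;0 -0.0131 -0.0322 0 0 0 0;0 -0.0131 -0.0322 0 0 0 0;0 -0.0131 -0.0322 0 0 0 0;0 -0.0131 -0.0322 0 0 0 0;0 0 0 -8.02 0 0 0;0 0 0 -8.02 0 0 0;0 0 0 -8.02 0 0 0;0 0 0 -8.02 0 0 0;0 0 0 -8.02 0 0 0;0 0 0 0 0 0 0")

```text
clock: 18.25
ee_pos: [629.9, -102.7, 192.3]
eef_rot: [0.116, 0.773, 0.616, 0.097]
ft_force: [-1.1, -0.2, -4.7]
opening: 0.135
```

```bash
python3 - <<'E'
from h import *
where(); route([-60]); print(ctrl.read_state()["qpos"].round(2))
E
```

```text
clock 18.25 C jig [ 85.5 109.5 212. ] pitch 39.53 yaw -0.42 rbend 73.3 op 0.135
F jig [-1.1 -0.4 -4.7] F carriage axes(x,y,z) [-3.8 -0.4 -2.9] M [0.29 1.01 0.05]
-60 shift [-0.1098  0.0722  0.059 ] rot [-0.58 -0.35 -0.21]
[-0.84  0.43  1.14  1.97 -0.59  0.75  1.94]
```

Request:
carry_out(series="0 0.024 0.02 -0.58 -0.35 -0.2 0;0 0.024 0.02 0 0 0 0;0 0.024 0.019 0 0 0 0;-0.027 0 0 0 0 0 0;-0.028 0 0 0 0 0 0;-0.028 0 0 0 0 0 0;-0.027 0 0 0 0 0 0;0 0 0 0 0 0 0;0 0 0 0 0 0 0;0 0 0 0 0 0 0")

```text
clock: 19.25
ee_pos: [700.1, -229.0, 163.9]
eef_rot: [0.126, 0.77, 0.618, 0.099]
ft_force: [0.2, -0.5, -5.5]
opening: 0.131
```

```bash
python3 - <<'E'
from h import *
where(); route([-60,-35]); print(ctrl.read_state()["qpos"].round(2))
c=cam("wrist");crop(c,0,0,512,384,1.5,"pics/w11.png"); 
import pickle; pickle.dump(c,open("w11.pkl","wb"))
s=cam("scene");crop(s,150,150,260,280,5,"pics/s11.png")
E
```

```text
clock 19.25 C jig [181.4   2.  183.7] pitch 40.56 yaw 0.35 rbend 172.7 op 0.131
F jig [ 0.3 -0.4 -5.5] F carriage axes(x,y,z) [-3.3 -0.4 -4.3] M [0.16 0.79 0.05]
-60 shift [-0.0018 -0.0116  0.0035] rot [0.45 0.08 0.26]
-35 shift [-0.     -0.0232  0.0094] rot [0. 0. 0.]
[-0.41  0.58  0.92  1.78 -0.74  0.77  2.19]
```

View pics/w11.png

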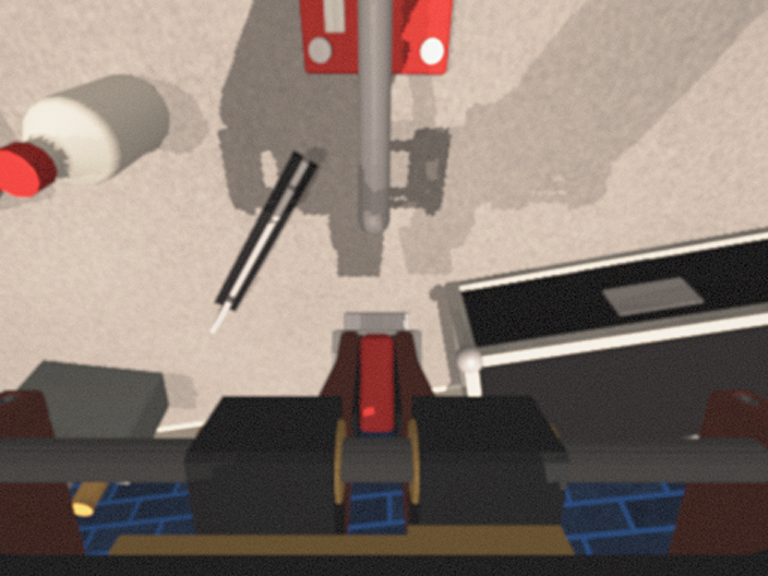

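View pics/s11.png

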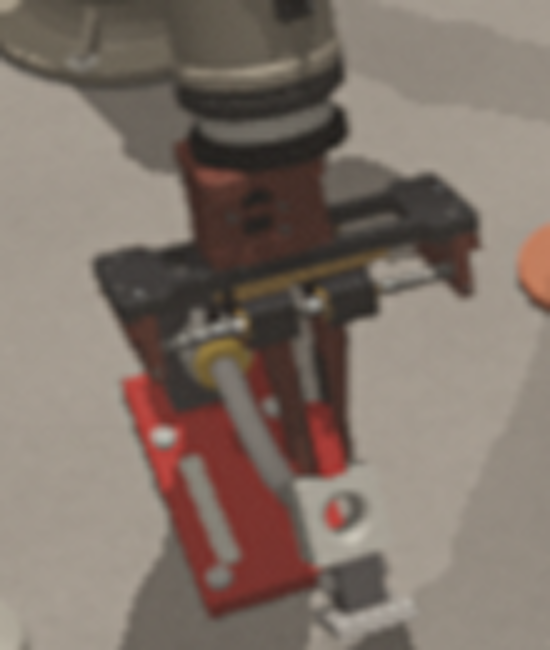

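```bash
python3 - <<'E'
from h import *
import pickle
c=pickle.load(open("w11.pkl","rb")); print(proj(c,TIP)); im=c[0].astype(int)
print([int(im[r,246:251].sum(1).mean()) for r in range(138,160)])
print(onz(c,248.6,147,138))
crop(c,210,100,290,170,8,"pics/w11z.png")
E
```

```text
[247.4109333  145.95090274]
[368, 364, 377, 380, 392, 420, 453, 474, 484, 486, 489, 482, 467, 456, 435, 429, 411, 390, 372, 378, 379, 381]
[ 657.04046518 -220.32074217  138.        ]
```

View pics/w11z.png

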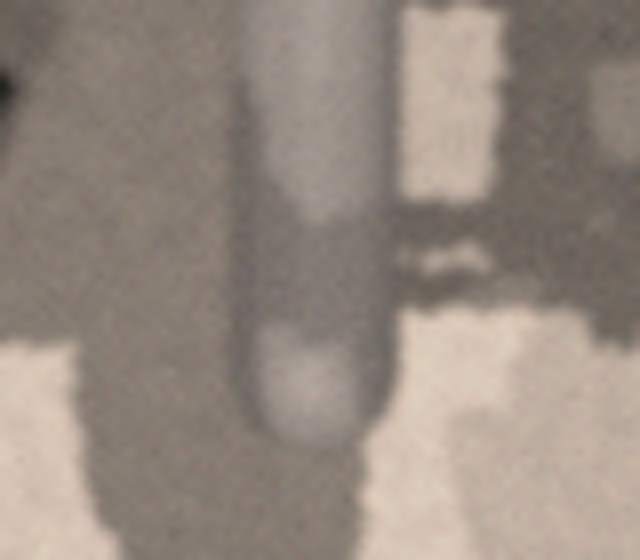

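Request:
carry_out(series="-0.0018 -0.0116 0.0035 0.45 0 0.26 0;0 -0.0116 0.0047 0 0 0 0;0 -0.0116 0.0047 0 0 0 0;0 0 0 0 0 0 0;0 0 0 0 0 0 0;0 0 0 0 0 0 0")

```text
clock: 19.95
ee_pos: [671.9, -226.0, 141.9]
eef_rot: [0.124, 0.772, 0.616, 0.098]
ft_force: [0.6, -0.3, -4.6]
opening: 0.133
```

```bash
python3 - <<'E'
from h import *
where(); route([-30,-20,-10])
s=cam("scene");crop(s,170,190,250,270,8,"pics/s12.png")
E
```

```text
clock 19.95 C jig [153.3  -1.4 161.7] pitch 40.3 yaw 0.01 rbend 157.2 op 0.133
F jig [ 0.7 -0.1 -4.6] F carriage axes(x,y,z) [-2.5 -0.1 -4. ] M [ 0.16  0.76 -0.02]
-30 shift [ 0.0014 -0.0057  0.0027] rot [ 0.19  0.17 -0.06]
-20 shift [-0.     -0.0093  0.0038] rot [0. 0. 0.]
-10 shift [ 0.     -0.0093  0.0038] rot [0. 0. 0.]
```

View pics/s12.png

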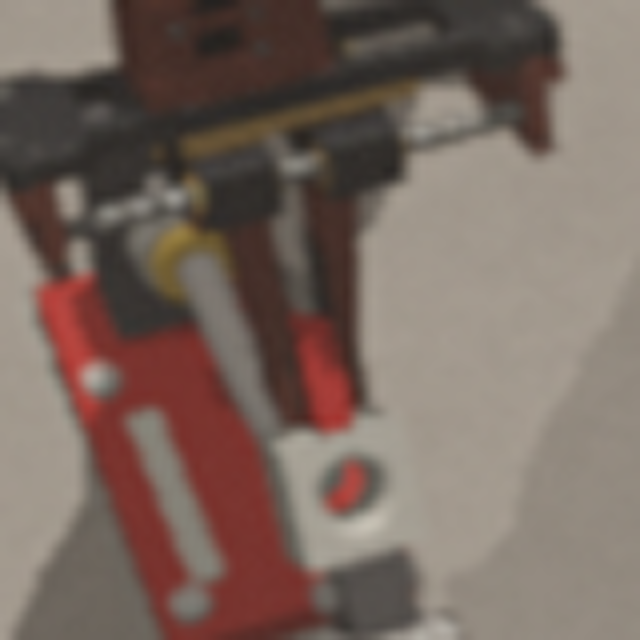

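Request:
carry_out(series="0 0 0 0 0 0 0;0 0 0 0 0 0 0;0 0 0 0 0 0 0")

```text
clock: 20.3
ee_pos: [671.4, -226.0, 141.4]
eef_rot: [0.124, 0.772, 0.616, 0.097]
ft_force: [0.1, -0.6, -3.5]
opening: 0.136
```

```bash
python3 - <<'E'
from h import *
where(); route([-30,-20,-10])
E
```

```text
clock 20.3 C jig [152.8  -1.5 161.2] pitch 40.24 yaw 0.0 rbend 157.0 op 0.136
F jig [ 0.3 -0.6 -3.5] F carriage axes(x,y,z) [-2.  -0.6 -2.8] M [ 0.22  0.77 -0.04]
-30 shift [ 0.0015 -0.0051  0.0024] rot [ 0.13  0.18 -0.07]
-20 shift [-0.     -0.0093  0.0038] rot [0. 0. 0.]
-10 shift [ 0.     -0.0093  0.0038] rot [0. 0. 0.]
```

Request:
carry_out(series="0.0015 -0.0051 0.0024 0 0 0 0;0 -0.0037 0.0015 0 0 0 0;0 0 0 0 0 0 0;0 0 0 0 0 0 0")

```text
clock: 20.7
ee_pos: [664.4, -222.9, 134.8]
eef_rot: [0.124, 0.772, 0.616, 0.097]
ft_force: [-1.0, -0.2, -4.1]
opening: 0.136
```

```bash
python3 - <<'E'
from h import *
where(); route([-20,-10])
c=cam("wrist");crop(c,210,110,310,220,6,"pics/w13.png")
E
```

```text
clock 20.7 C jig [1.453e+02 1.000e-01 1.546e+02] pitch 40.22 yaw -0.02 rbend 154.5 op 0.136
F jig [-0.9 -0.4 -4.1] F carriage axes(x,y,z) [-3.4 -0.4 -2.6] M [ 0.22  0.76 -0.01]
-20 shift [-0.     -0.0052  0.0022] rot [ 0.11  0.17 -0.09]
-10 shift [ 0.     -0.0093  0.0038] rot [0. 0. 0.]
```

View pics/w13.png

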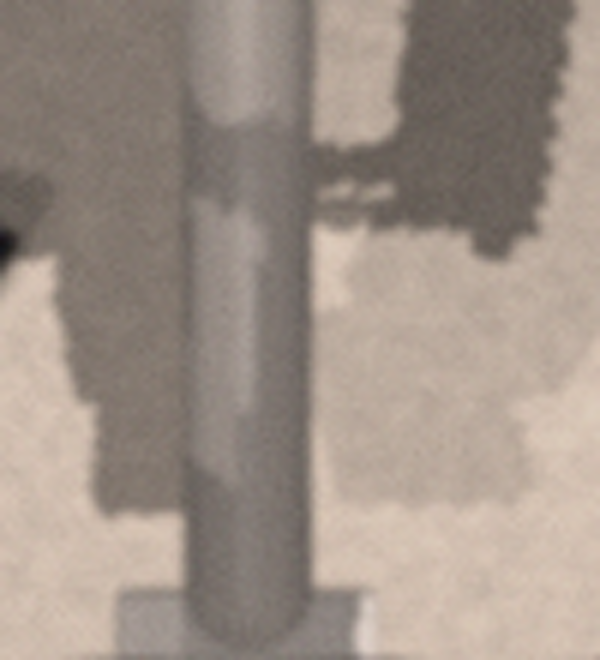

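Request:
carry_out(series="0 -0.0026 0.0011 0 0 0 0;0 -0.0026 0.0011 0 0 0 0;0 -0.0023 0.0009 0 0 0 0;0 0 0 0 0 0 0")

```text
clock: 21.15
ee_pos: [658.0, -221.4, 129.3]
eef_rot: [0.124, 0.772, 0.616, 0.097]
ft_force: [-0.8, -0.3, -5.3]
opening: 0.136
```

```bash
python3 - <<'E'
from h import *
where(); route([-17,-10,0])
c=cam("wrist");crop(c,210,150,310,240,7,"pics/w14.png")
s=cam("scene");crop(s,170,190,250,270,8,"pics/s14.png")
E
```

```text
clock 21.15 C jig [138.8   0.  149. ] pitch 40.19 yaw -0.03 rbend 152.7 op 0.136
F jig [-0.7 -0.5 -5.3] F carriage axes(x,y,z) [-4.  -0.5 -3.5] M [ 0.18  0.85 -0.01]
-17 shift [-0.      0.      0.0001] rot [ 0.08  0.17 -0.09]
-10 shift [ 0.     -0.0065  0.0026] rot [0. 0. 0.]
0 shift [-0.     -0.0093  0.0038] rot [0. 0. 0.]
```

View pics/w14.png

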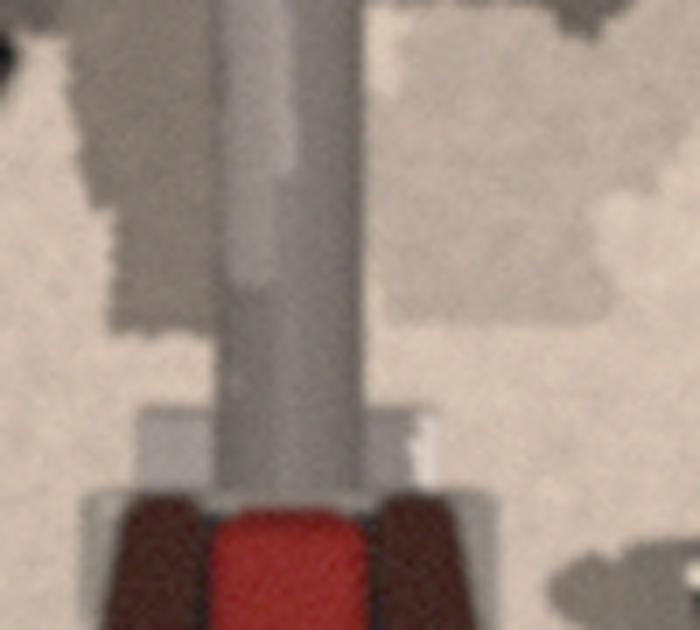

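View pics/s14.png

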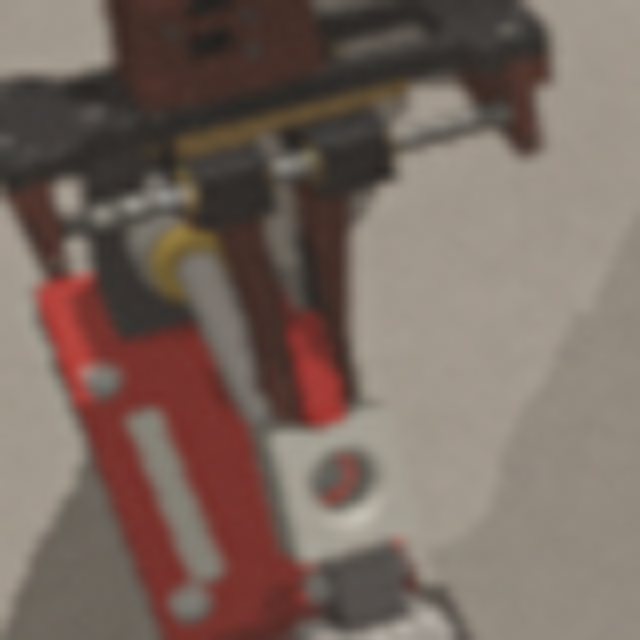

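The tip is inside the bore and there is no contact force. Continuing in.

Request:
carry_out(series="0 -0.0033 0.0013 0 0 0 0;0 -0.0033 0.0013 0 0 0 0;0 -0.0031 0.0013 0 0 0 0;0 -0.0031 0.0012 0 0 0 0;0 -0.0031 0.0012 0 0 0 0;0 0 0 0 0 0 0")

```text
clock: 21.85
ee_pos: [645.1, -218.4, 118.3]
eef_rot: [0.124, 0.772, 0.616, 0.097]
ft_force: [0.6, 0.1, -4.5]
opening: 0.134
```

```bash
python3 - <<'E'
from h import *
where(); route([0,6,12,18,24,30,36])
s=cam("scene");crop(s,170,190,250,270,8,"pics/s15.png")
E
```

```text
clock 21.85 C jig [1.255e+02 1.000e-01 1.380e+02] pitch 40.18 yaw -0.03 rbend 150.2 op 0.134
F jig [ 0.5  0.2 -4.5] F carriage axes(x,y,z) [-2.5  0.2 -3.8] M [ 0.19  0.79 -0.03]
0 shift [-0.0001  0.0003  0.0001] rot [ 0.08  0.16 -0.09]
6 shift [-0.     -0.0056  0.0023] rot [0. 0. 0.]
12 shift [ 0.     -0.0056  0.0023] rot [0. 0. 0.]
18 shift [ 0.     -0.0062  0.0015] rot [2.29 0.   0.  ]
24 shift [-0.     -0.0062  0.0015] rot [ 2.29 -0.   -0.  ]
30 shift [-0.     -0.0062  0.0015] rot [2.29 0.   0.  ]
36 shift [-0.     -0.0062  0.0015] rot [ 2.29  0.   -0.  ]
```

View pics/s15.png

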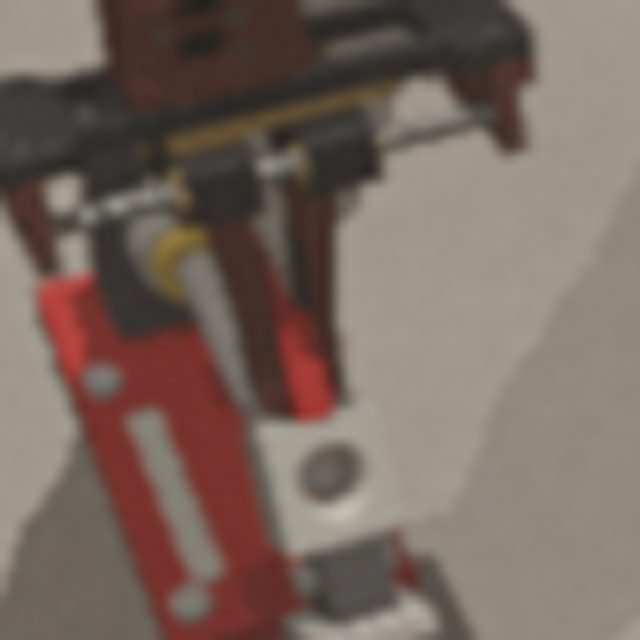

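Request:
carry_out(series="0 -0.0028 0.0012 0 0 0 0;0 -0.0028 0.0011 0 0 0 0;0 -0.0028 0.0012 0 0 0 0;0 -0.0028 0.0011 0 0 0 0;0 -0.0031 0.0008 1.15 0 0 0;0 -0.0031 0.0007 1.15 0 0 0;0 -0.0031 0.0008 1.14 0 0 0;0 -0.0031 0.0007 1.14 0 0 0;0 0 0 0 0 0 0")

```text
clock: 22.8
ee_pos: [626.4, -214.2, 104.3]
eef_rot: [0.093, 0.776, 0.62, 0.072]
ft_force: [0.1, 0.5, -4.8]
opening: 0.133
```

```bash
python3 - <<'E'
from h import *
where(); route([24,30,36,42,48,54])
E
```

```text
clock 22.8 C jig [107.9   0.2 123.2] pitch 35.61 yaw 0.03 rbend 150.2 op 0.133
F jig [-0.   0.5 -4.8] F carriage axes(x,y,z) [-2.8  0.5 -3.9] M [0.12 0.57 0.03]
24 shift [-0.0001 -0.0008  0.0001] rot [ 0.08  0.2  -0.05]
30 shift [-0.     -0.0062  0.0015] rot [2.29 0.   0.  ]
36 shift [-0.     -0.0062  0.0015] rot [ 2.29  0.   -0.  ]
42 shift [ 0.     -0.0062  0.0015] rot [2.29 0.   0.  ]
48 shift [-0.     -0.0062  0.0015] rot [ 2.29  0.   -0.  ]
54 shift [ 0.     -0.0062  0.0015] rot [2.29 0.   0.  ]
```

Request:
carry_out(series="0 -0.0035 0.0008 1.15 0 0 0;0 -0.0033 0.0008 1.15 0 0 0;0 -0.0031 0.0007 1.15 0 0 0;0 -0.0031 0.0008 1.15 0 0 0;0 -0.0031 0.0007 1.15 0 0 0;0 -0.0031 0.0008 1.15 0 0 0;0 -0.0031 0.0007 1.14 0 0 0;0 -0.0031 0.0008 1.14 0 0 0;0 0 0 0 0 0 0")

```text
clock: 23.7
ee_pos: [602.7, -208.9, 94.0]
eef_rot: [0.03, 0.781, 0.623, 0.022]
ft_force: [0.4, -0.4, -5.2]
opening: 0.132
```

```bash
python3 - <<'E'
from h import *
where(); route([48,54,60,66,72])
E
```

```text
clock 23.7 C jig [8.650e+01 1.000e-01 1.106e+02] pitch 26.42 yaw -0.03 rbend 149.9 op 0.132
F jig [ 0.5 -0.3 -5.2] F carriage axes(x,y,z) [-1.9 -0.3 -4.9] M [ 0.12  0.26 -0.01]
48 shift [-0.0001  0.0001  0.    ] rot [ 0.06  0.17 -0.1 ]
54 shift [ 0.     -0.0062  0.0015] rot [2.29 0.   0.  ]
60 shift [ 0.     -0.0062  0.0015] rot [2.29 0.   0.  ]
66 shift [ 0.     -0.0062  0.0015] rot [ 2.29  0.   -0.  ]
72 shift [-0.     -0.0062  0.0015] rot [2.29 0.   0.  ]
```

Request:
carry_out(series="0 -0.0031 0.0008 1.15 0 0 0;0 -0.0031 0.0007 1.15 0 0 0;0 -0.0031 0.0008 1.15 0 0 0;0 -0.0031 0.0007 1.15 0 0 0;0 -0.0031 0.0008 1.15 0 0 0;0 -0.0031 0.0007 1.15 0 0 0;0 -0.0031 0.0008 1.15 0 0 0;0 -0.0031 0.0007 1.15 0 0 0;0 -0.0031 0.0008 1.14 0 0 0;0 -0.0031 0.0007 1.14 0 0 0;0 0 0 0 0 0 0")

```text
clock: 24.8
ee_pos: [572.4, -202.0, 86.9]
eef_rot: [-0.048, 0.78, 0.623, -0.04]
ft_force: [0.2, -0.5, -3.9]
opening: 0.126
```

```bash
python3 - <<'E'
from h import *
where(); route([78,84,90,102,114,117,123])
E
```

```text
clock 24.8 C jig [ 58.4   0.2 100.2] pitch 14.94 yaw -0.06 rbend 149.8 op 0.126
F jig [ 0.3 -0.4 -3.9] F carriage axes(x,y,z) [-0.8 -0.4 -3.9] M [-0.03 -0.11  0.  ]
78 shift [-0.0002  0.0002  0.0001] rot [ 0.04  0.14 -0.12]
84 shift [-0.     -0.0062  0.0015] rot [ 2.29 -0.    0.  ]
90 shift [ 0.     -0.0062  0.0015] rot [ 2.29 -0.   -0.  ]
102 shift [-0.     -0.0125  0.0027] rot [ 4.58 -0.    0.  ]
114 shift [ 0.     -0.0125  0.0027] rot [4.58 0.   0.  ]
117 shift [-0.     -0.0031  0.0008] rot [ 1.15  0.   -0.  ]
123 shift [ 0.     -0.0056  0.0023] rot [0. 0. 0.]
```

Request:
carry_out(series="0 -0.0031 0.0008 1.15 0 0 0;0 -0.0031 0.0007 1.15 0 0 0;0 -0.0031 0.0008 1.15 0 0 0;0 -0.0031 0.0007 1.15 0 0 0;0 -0.0031 0.0008 1.15 0 0 0;0 -0.0031 0.0007 1.15 0 0 0;0 -0.0031 0.0008 1.15 0 0 0;0 -0.0031 0.0007 1.15 0 0 0;0 -0.0031 0.0008 1.15 0 0 0;0 -0.0031 0.0007 1.15 0 0 0;0 -0.0031 0.0008 1.14 0 0 0;0 -0.0031 0.0007 1.14 0 0 0;0 -0.0031 0.0008 1.14 0 0 0;0 0 0 0 0 0 0")

```text
clock: 26.2
ee_pos: [531.9, -192.8, 87.1]
eef_rot: [-0.149, 0.767, 0.612, -0.12]
ft_force: [-0.3, 0.0, -4.1]
opening: 0.134
```

```bash
python3 - <<'E'
from h import *
where(); route([117,123,129,135])
c=cam("wrist");crop(c,0,0,512,384,1.5,"pics/w16.png")
s=cam("scene");crop(s,150,170,250,270,6,"pics/s16.png")
E
```

```text
clock 26.2 C jig [19.6  0.2 95.2] pitch 0.0 yaw -0.12 rbend 149.8 op 0.134
F jig [-0.3 -0.  -4.1] F carriage axes(x,y,z) [-0.3 -0.  -4.1] M [-0.13 -0.66 -0.02]
117 shift [-0.0003  0.0004  0.    ] rot [ 0.    0.09 -0.16]
123 shift [ 0.     -0.0056  0.0023] rot [0. 0. 0.]
129 shift [ 0.     -0.0056  0.0023] rot [0. 0. 0.]
135 shift [ 0.     -0.0056  0.0023] rot [0. 0. 0.]
```

View pics/w16.png

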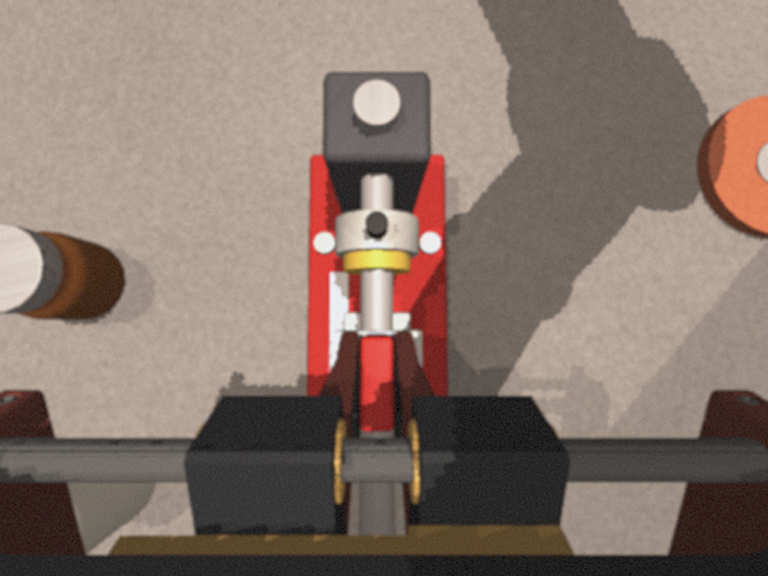

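View pics/s16.png

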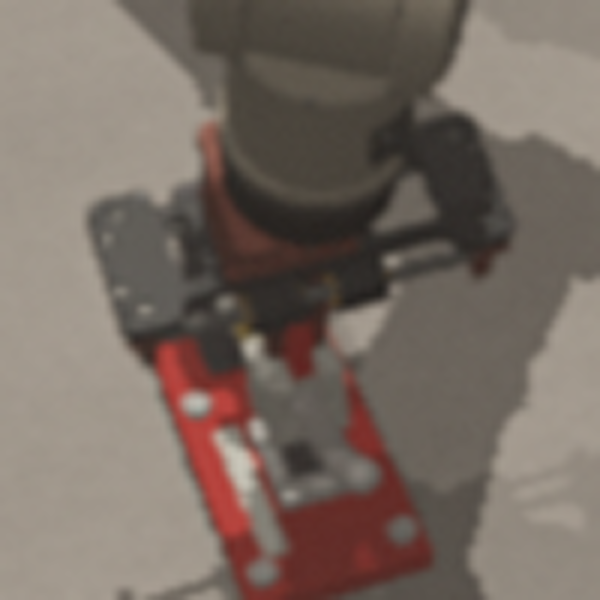

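```bash
python3 - <<'E'
from h import *
c=cam("wrist"); y=R.from_euler('z',-YAW,degrees=True)
for r,z in ((271/1.5,111.5),(250/1.5,116)): print(y.apply(onz(c,250.8,r,z)-jigO()).round(1))
E
```

```text
[-24.1   1.2 111.5]
[-33.1   1.2 116. ]
```

Request:
carry_out(series="0 -0.0037 0.0015 0 0 0 0;0 -0.0037 0.0015 0 0 0 0;0 -0.0037 0.0015 0 0 0 0;0 -0.0037 0.0015 0 0 0 0;0 -0.0037 0.0015 0 0 0 0;0 -0.0037 0.0015 0 0 0 0;0 0 0 0 0 0 0;0 0 0 0 0 0 0")

```text
clock: 27.15
ee_pos: [508.7, -187.5, 87.5]
eef_rot: [-0.149, 0.767, 0.612, -0.12]
ft_force: [0.0, 0.1, -4.2]
opening: 0.135
```

```bash
python3 - <<'E'
from h import *
where(); route([117+29])
c=cam("wrist");crop(c,200,120,300,240,6,"pics/w17.png")
E
```

```text
clock 27.15 C jig [-4.2  0.3 95.5] pitch 0.09 yaw -0.12 rbend 151.4 op 0.135
F jig [ 0.   0.1 -4.2] F carriage axes(x,y,z) [-0.   0.2 -4.2] M [-0.09 -0.65 -0.01]
146 shift [-0.0004 -0.0043  0.0023] rot [ 0.09  0.08 -0.16]
```

View pics/w17.png

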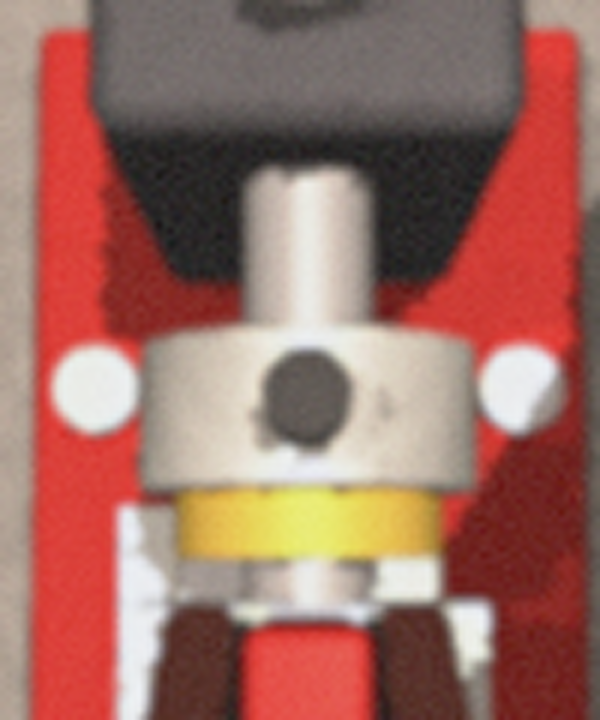

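Request:
carry_out(series="0 -0.0014 0.0007 0 0 0 0;0 -0.0014 0.0006 0 0 0 0;0 -0.0014 0.0006 0 0 0 0;0 -0.0014 0.0006 0 0 0 0;0 -0.0014 0.0006 0 0 0 0;0 -0.0014 0.0006 0 0 0 0;0 0 0 0 0 0 0")

```text
clock: 27.9
ee_pos: [499.5, -185.4, 87.1]
eef_rot: [-0.149, 0.767, 0.612, -0.12]
ft_force: [-0.4, 0.1, -4.3]
opening: 0.134
```

```bash
python3 - <<'E'
from h import *
where()
c=cam("wrist");crop(c,200,120,300,240,6,"pics/w18.png")
E
```

```text
clock 27.9 C jig [-13.6   0.2  95.2] pitch 0.07 yaw -0.13 rbend 153.5 op 0.134
F jig [-0.4 -0.  -4.3] F carriage axes(x,y,z) [-0.4 -0.  -4.3] M [-0.2  -0.71  0.  ]
```

View pics/w18.png

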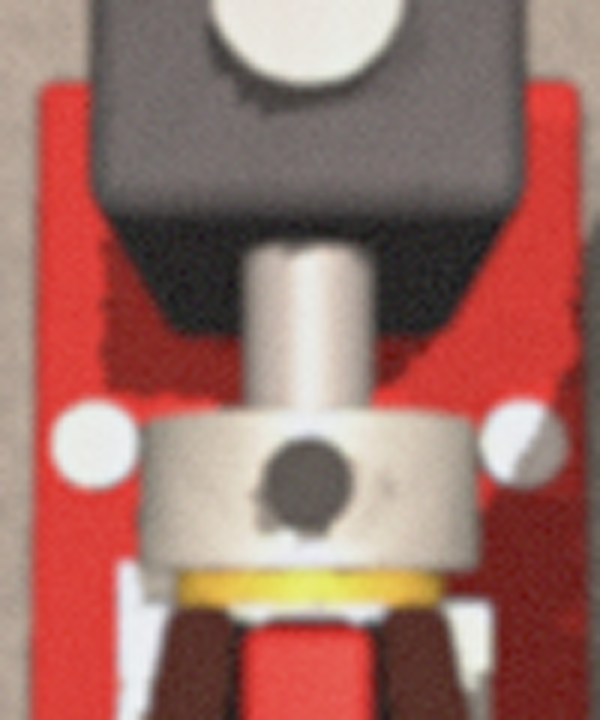

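Request:
carry_out(series="0 -0.0012 0.0005 0 0 0 0;0 -0.0011 0.0005 0 0 0 0;0 0 0 0 0 0 0")

```text
clock: 28.25
ee_pos: [497.1, -184.9, 87.1]
eef_rot: [-0.149, 0.767, 0.612, -0.12]
ft_force: [0.3, -0.7, -4.4]
opening: 0.132
```

Request:
carry_out(series="0 -0.0007 0.0003 0 0 0 0;0 0 0 0 0 0 0")

```text
clock: 28.45
ee_pos: [496.4, -184.7, 87.1]
eef_rot: [-0.149, 0.767, 0.612, -0.12]
ft_force: [0.3, 0.5, -3.8]
opening: 0.134
```

Request:
carry_out(series="0 -0.0007 0.0003 0 0 0 0;0 0 0 0 0 0 0")

```text
clock: 28.65
ee_pos: [495.7, -184.6, 87.0]
eef_rot: [-0.149, 0.767, 0.612, -0.12]
ft_force: [0.2, 0.3, -4.2]
opening: 0.135
```

Request:
carry_out(series="0 -0.0007 0.0003 0 0 0 0;0 0 0 0 0 0 0")

```text
clock: 28.85
ee_pos: [495.5, -184.6, 87.0]
eef_rot: [-0.148, 0.767, 0.612, -0.12]
ft_force: [1.1, -1.0, -5.0]
opening: 0.133
```

Request:
carry_out(series="0 -0.0005 0.0002 0 0 0 0;0 0 0 0 0 0 0")

```text
clock: 29.05
ee_pos: [495.5, -184.5, 87.0]
eef_rot: [-0.148, 0.767, 0.612, -0.12]
ft_force: [3.6, -1.2, -5.5]
opening: 0.132
```

```bash
python3 - <<'E'
from h import *
where()
c=cam("wrist");crop(c,200,120,300,240,6,"pics/w19.png")
E
```

```text
clock 29.05 C jig [-17.7   0.3  95.2] pitch 0.2 yaw -0.1 rbend 154.5 op 0.132
F jig [ 3.7 -0.3 -5.5] F carriage axes(x,y,z) [ 3.7 -0.3 -5.5] M [-0.45 -1.79  0.04]
```

View pics/w19.png

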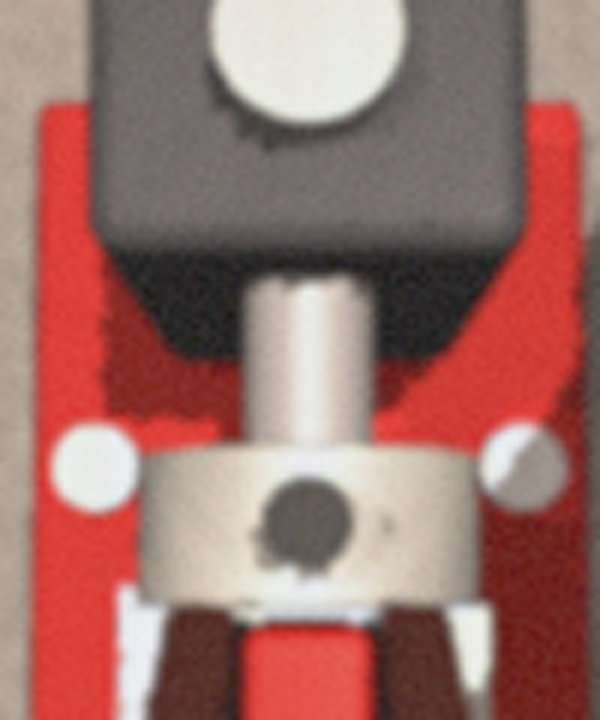

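Home: the ring is flush, with 3.7 N felt at the stop. I'll lower about 2 mm so the bore rests on the rod before opening.

Request:
carry_out(series="0 0.0004 0.0009 0 0 0 0;0 0.0003 0.0008 0 0 0 0;0 0 0 0 0 0 0")

```text
clock: 29.4
ee_pos: [495.5, -184.6, 85.6]
eef_rot: [-0.148, 0.767, 0.612, -0.12]
ft_force: [5.4, -1.3, -1.4]
opening: 0.135
```

```bash
python3 - <<'E'
from h import *
where()
E
```

```text
clock 29.4 C jig [-17.7   0.2  93.8] pitch 0.18 yaw -0.1 rbend 155.9 op 0.135
F jig [ 5.5 -0.1 -1.4] F carriage axes(x,y,z) [ 5.5 -0.1 -1.5] M [-0.35 -1.59  0.01]
```

Request:
carry_out(series="0 0 0 0 0 0 0.2;0 0 0 0 0 0 0.3;0 0 0 0 0 0 0.45;0 0 0 0 0 0 0.45;0 0 0 0 0 0 0.45")

```text
clock: 29.9
ee_pos: [494.2, -184.3, 85.2]
eef_rot: [-0.149, 0.767, 0.612, -0.12]
ft_force: [0.1, -0.0, -0.1]
opening: 0.45
```

```bash
python3 - <<'E'
from h import *
where()
c=cam("wrist");crop(c,180,120,320,240,5,"pics/w20.png")
E
```

```text
clock 29.9 C jig [-19.    0.2  93.3] pitch 0.04 yaw -0.14 rbend 156.7 op 0.45
F jig [ 0.1  0.  -0.1] F carriage axes(x,y,z) [ 0.1  0.  -0.1] M [-0.1  -0.3  -0.05]
```

View pics/w20.png

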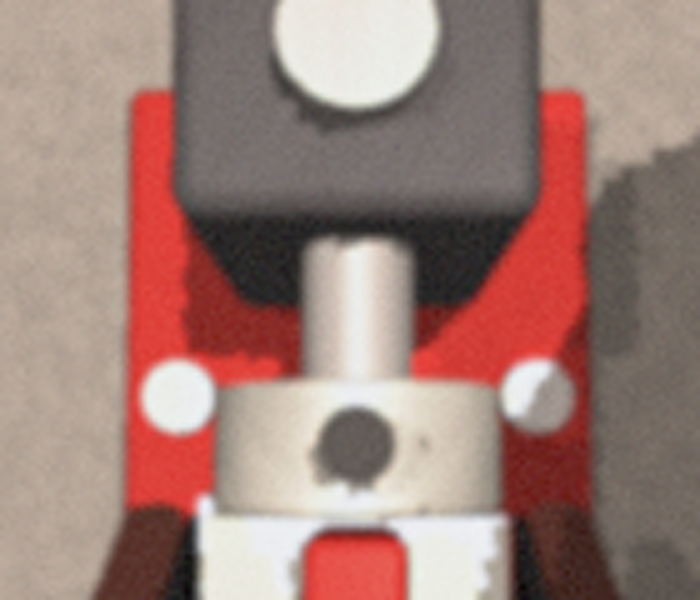

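Request:
carry_out(series="0 0 -0.01 0 0 0 0.45;0 0 -0.02 0 0 0 0.45;0 0 -0.03 0 0 0 0.45;0 0 -0.03 0 0 0 0.45;0 0 -0.03 0 0 0 0.45;0 0 -0.03 0 0 0 0.45;0 0 0 0 0 0 0.45;0 0 0 0 0 0 0.45;0 0 0 0 0 0 0.45")

```text
clock: 30.85
ee_pos: [548.7, -196.1, 223.5]
eef_rot: [-0.149, 0.767, 0.612, -0.12]
ft_force: [-0.0, -0.0, -0.1]
opening: 0.453
```

```bash
python3 - <<'E'
from h import *
where(); print(np.abs(ctrl.read_state()["joint_vel"]).max())
c=cam("wrist");crop(c,80,60,430,380,2,"pics/w21.png")
s=cam("scene");crop(s,150,170,250,270,6,"pics/s21.png")
E
```

```text
clock 30.85 C jig [ 36.8   0.7 231.5] pitch -0.02 yaw -0.14 rbend 21.5 op 0.453
F jig [-0.  -0.  -0.1] F carriage axes(x,y,z) [-0.  -0.  -0.1] M [-0.02 -0.37  0.05]
0.008189527012726062
```

View pics/w21.png

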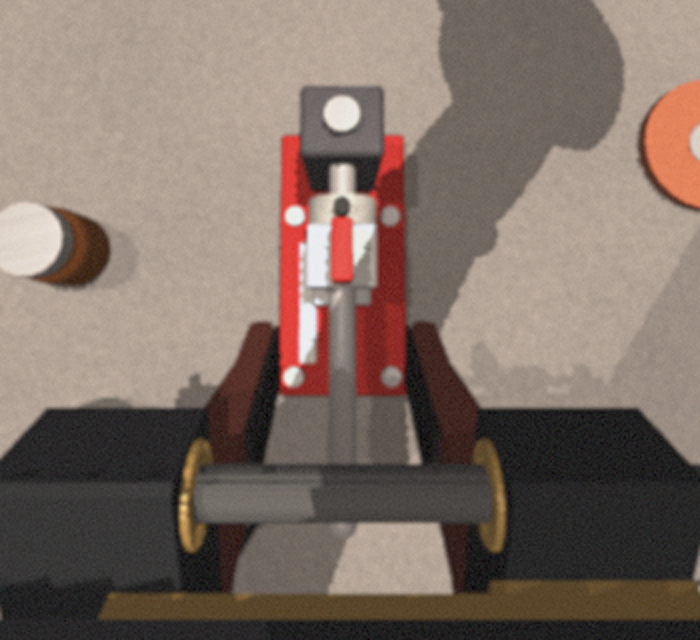

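View pics/s21.png

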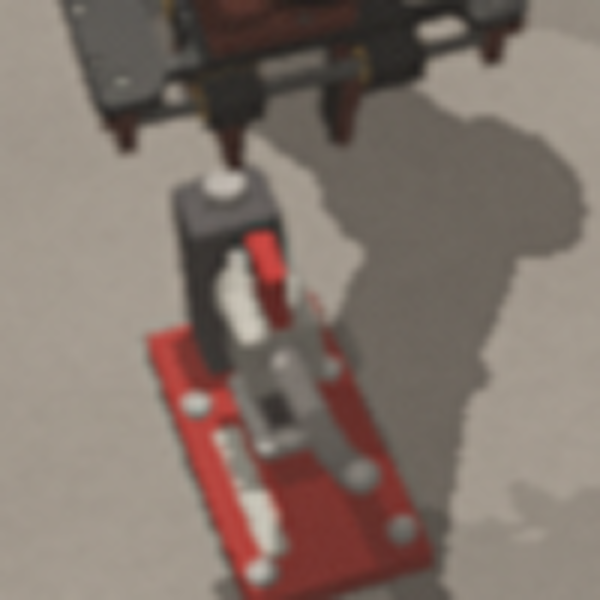

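```bash
python3 - <<'E'
from h import *
from plant import order
c=cam("wrist"); h=cv2.cvtColor(c[0],cv2.COLOR_RGB2HSV)[140:220,220:290]
print("yellow px",((h[...,0]>20)&(h[...,0]<34)&(h[...,1]>120)).sum())
m=redmask(c[0]); 
for p,a,ce in blobs(m,240,160,262,203,30):
    y=R.from_euler('z',-YAW,degrees=True); q=y.apply(onz(c,*ce,149)-jigO()); print(a,ce,"tab top-ish in jig",q.round(1))
print(ctrl.read_state()["ft_force"]); print(order.hand_in())
E
```

```text
yellow px 0
286 [250.14335664 184.82167832] tab top-ish in jig [-15.2   0.9 149. ]
[ 0.3489923  -0.97795574 -0.57039254]
the job is handed in; nothing more can be done
None
```

The carriage is home against the stop collar, upright with the red tab up, and released. I handed the job in at about 31 s of the 50 s allowed; the hand-in gives no verdict.

**How it went**
- **Threading:** I threaded the bore onto the rod tip at the 40° tilt. I then followed the bend at about 30 mm/s, turning the carriage with the rod.
- **Forces:** no contact showed above sensor noise on the rod. At the stop the push was 3.7 N, rising to about 5.5 N as I lowered the carriage onto the rod to let go.

**Last checks**
- **Ring:** no yellow was visible in the wrist view, so the ring looks fully pressed. The sleeve lay flush with the collar.
- **Position:** before release the carriage centre was at about jig x −18, y 0, z 94 mm. The tab, measured afterwards, was centred within 1 mm sideways.
- **Clear of everything:** the gripper had backed off about 150 mm and the wrist force read about 1 N, which is sensor noise. I touched no bystander; those in the last view looked undisturbed, but I did not measure them.

**What disagreed or failed on the way**
- **First grasp missed:** the real fingertips sit about 38 mm behind the stated TCP. I found this with a gentle touch of about 14 N on the tab and corrected for it.
- **Full tilt ran joint 6 against its limit:** with the first grasp the arm stopped short, at about 38° of the 40°. I set the carriage down on clear bench and gripped it again with the tool leaning 22° to it.
- **Top camera:** it disagreed with the wrist and scene cameras by about 8 mm on the carriage. I used the wrist and scene values instead.

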